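# Unstack the craft boxes onto their cork bases

## Task

Take the two stacks of white craft boxes on the cutting mat apart and set each closed box, lid up, on the cork base cut for it, the one of its own shape and size. Each box must stand flat in the middle of its cork, squared up with it, so that cork shows all round for trimming. Keep the boxes upright throughout and tip none over.

Things in the scene. Friction and masses are not known exactly. Their poses are not given: they have to be found in the camera images.
- oblong_mid (a point): Centre (half-way up) of the closed oblong rectangular box, 56 mm (its x) by 92 mm (its y) over the lid and 46 mm high, primed matt white, with a thin brown line round the top of its lid. Its lid (the top 18 mm) stays shut and stands 1 mm proud of the body all round. z points up. At the start it is at the bottom of one of the two stacks; the stacks stand on a green cutting mat 3 mm thick, 300 x 210 mm, their middles 160 mm apart.
- square_mid (a point): Centre (half-way up) of the closed large square box, 60 x 60 mm over the lid and 46 mm high, primed matt white, with a thin brown line round the top of its lid. Its lid (the top 18 mm) stays shut and stands 1 mm proud of the body all round. z points up. At the start it is at the bottom of the other stack; the stacks stand on a green cutting mat 3 mm thick, 300 x 210 mm, their middles 160 mm apart.
- round_mid (a point): Centre (half-way up) of the closed large round box, 50 mm in diameter over the lid and 46 mm high, primed matt white, with a thin brown line round the top of its lid. Its lid (the top 18 mm) stays shut and stands 1 mm proud of the body all round. z points up. At the start it is the second box of either stack; the stacks stand on a green cutting mat 3 mm thick, 300 x 210 mm, their middles 160 mm apart.
- small_square_mid (a point): Centre (half-way up) of the closed small square box, 42 x 42 mm over the lid and 46 mm high, primed matt white, with a thin brown line round the top of its lid. Its lid (the top 18 mm) stays shut and stands 1 mm proud of the body all round. z points up. At the start it is the second box of the other stack; the stacks stand on a green cutting mat 3 mm thick, 300 x 210 mm, their middles 160 mm apart.
- small_round_mid (a point): Centre (half-way up) of the closed small round box, 30 mm in diameter over the lid and 46 mm high, primed matt white, with a thin brown line round the top of its lid. Its lid (the top 18 mm) stays shut and stands 1 mm proud of the body all round. z points up. At the start it is on top of the stack of three, which is the one nearer the robot; the stacks stand on a green cutting mat 3 mm thick, 300 x 210 mm, their middles 160 mm apart.
- cork_oblong: Cork base for the oblong rectangular box: a flat piece of cork lying fixed on the black table, rectangle, 80 mm (its x) by 116 mm (its y), 3 mm thick: the shape of the box with 12 mm to spare all round. Origin at the centre of its underside, z up.
- cork_square: Cork base for the large square box: a flat piece of cork lying fixed on the black table, large square, 84 x 84 mm, 3 mm thick: the shape of the box with 12 mm to spare all round. Origin at the centre of its underside, z up.
- cork_round: Cork base for the large round box: a flat piece of cork lying fixed on the black table, large disc, 74 mm in diameter, 3 mm thick: the shape of the box with 12 mm to spare all round. Origin at the centre of its underside, z up.
- cork_small_square: Cork base for the small square box: a flat piece of cork lying fixed on the black table, small square, 66 x 66 mm, 3 mm thick: the shape of the box with 12 mm to spare all round. Origin at the centre of its underside, z up.
- cork_small_round: Cork base for the small round box: a flat piece of cork lying fixed on the black table, small disc, 54 mm in diameter, 3 mm thick: the shape of the box with 12 mm to spare all round. Origin at the centre of its underside, z up.
Not all that is in view belongs to the job. What is shaped like the part that bears small_round_mid but black or red is not meant.

How it is judged:
At the end, for the whole second after the job is handed in: Every box stands upright (0.1 rad) and flat on the cork of its own shape and size, centre within 12 mm of the cork's centre; the oblong and square boxes squared up with it to 0.2 rad (squares any quarter turn, oblong either way round); all released and at rest (horizontal distance between oblong_mid and cork_oblong below 0.012 m and z of oblong_mid in the frame of cork_oblong between 0.022 and 0.03 m and angle between each of oblong_mid, square_mid, round_mid, small_square_mid, small_round_mid's own z axis and vertical below 0.1 rad and linear speed of each of oblong, square, round, small_square, small_round below 0.02 m/s and angle between the y axis of oblong_mid and the y axis of cork_oblong, either way round below 0.2 rad and horizontal distance between square_mid and cork_square below 0.012 m and z of square_mid in the frame of cork_square between 0.022 and 0.03 m and (angle between the y axis of square_mid and the y axis of cork_square, either way round below 0.2 rad or angle between the y axis of square_mid and the x axis of cork_square, either way round below 0.2 rad) and horizontal distance between round_mid and cork_round below 0.012 m and z of round_mid in the frame of cork_round between 0.022 and 0.03 m and horizontal distance between small_square_mid and cork_small_square below 0.012 m and z of small_square_mid in the frame of cork_small_square between 0.022 and 0.03 m and (angle between the y axis of small_square_mid and the y axis of cork_small_square, either way round below 0.2 rad or angle between the y axis of small_square_mid and the x axis of cork_small_square, either way round below 0.2 rad) and horizontal distance between small_round_mid and cork_small_round below 0.012 m and z of small_round_mid in the frame of cork_small_round between 0.022 and 0.03 m); the robot touches nothing.
It fails at once if a box was tipped over (leaned more than 0.6 rad) (angle between any of oblong_mid, square_mid, round_mid, small_square_mid, small_round_mid's own z axis and vertical above 0.6 rad).
It also fails if it takes over 136 s, if anything falls off the work surface, if the arm or the gripper's body presses on something with over 40 N, if the wrist force passes 120 N, or if a joint passes its speed limit or range.

## Robot

A 6-joint arm with a two-finger parallel gripper is mounted at the origin on the work surface. World frame = base frame: x ahead of the robot, y to its left, z up, the work surface at z = 0. Lengths are in m, angles in rad, forces in N, time in s.
With the tool pointing down it reaches from about 0.35 to 0.975 m from the base axis. Payload 4.9 kg.
Tool frame: the origin (TCP) lies on the centre line of the jaws, within the pads' length; the fingertips stand 14 mm ahead of it and the grasp point (between the pads) lies 5 mm behind it (manip.nose_length is the distance from the TCP to the fingertips, in m); z points along the fingers, y is the line along which they close (so a half turn about z gives the same grasp; the last joint's range is limited). The gripper opens to 85 mm and grips with 20 to 120 N. Pads are 22 mm wide; open, the fingers measure 114 mm over their backs; the gripper's body (76 mm by 85 mm) begins 54 mm behind the grasp point. The pads swing forward as they close: fully open they stand 13 mm farther back than shut.
Start: joints at [-1.279, 0.053, 1.613, -0, 1.476, -0.119], TCP at [0.25, -0.573, 0.224] pointing down, gripper open.
Joint ranges: [-3.01, 3.01], [-1.01, 2.22], [0.06, 2.58], [-1.02, 4.17], [0.09, 2.62], [-3.14, 3.14]. Speed limits (rad/s): [2.57, 2.57, 3.14, 3.14, 3.14, 3.14].

## Interface

Orientations are given as a unit quaternion [w, x, y, z].
In Python, from plant import manip, imaging gives the robot as it stands.
- The arm moves only by the tool play_rows, never from a script. Its argument "commands" is a list of rows, each a list of 6 numbers: the shift along the tool's x, y, z in mm, then the turn, a rotation vector about the tool's x, y, z in degrees. A call has 1 to 5 rows; each row shifts and turns the commanded pose from where the row before left it, along the tool's axes as they then stand; what a row does not reach is not made up. A row lasts 1/12 s, in which the tool goes at most 41.7 mm and 7.16 degrees, less where a joint would pass 70% of its speed; a pose out of reach is approached as far as the arm can. A call is refused whole if a number of a shift passes 41.7 or a number of a turn 7.16, either way. A call with a gripper value outside its range is refused whole. "hand" is the finger opening in mm, from 0 to 85.4, set as the call begins (left out, the last holds). The fingers move at their own pace and stop on an object; the grip force is fixed at half the most. Time passes only in rows, so rows that do not move let the fingers close. It gives the time, the measured TCP pose, the force, the opening and the grip force at its end, in the units of the state.
- manip.state(): the state, without advancing time (a new reading comes with each control period).
- imaging.grab_frame(name): name is "scene" or "side" or "wrist"; returns a dict with "image" (384x512x3 uint8, red, green, blue), "fx", "fy", "cx", "cy" (pixels), "k1" (the pictures are not rectified: a ray, as slopes to the right and down, at radius r is drawn at 1 + k1 r^2 times it, then the intrinsics apply), "R" (3x3) and "t" (3): a world point X has camera coordinates R X + t; the wrist camera has in their place "mount" (4x4, takes a point from camera to tool coordinates, whose origin is the TCP and whose axes are the flange's). Camera axes: x right, y down, z forward; pixel columns grow to the right and rows downward; lengths in m; the calibration is good to about 2 mm. A picture is of the moment at which its call begins: read the wrist's pose just before it. There is no depth.
- manip.job_done(): hands the job in; it is judged then, once.
The state is a dict: "time": time; "joint_pos": joint angles; "joint_vel": joint speeds; "joint_efforts": joint torques, N m; "tool_pos": TCP position; "tool_rot": TCP orientation; "contact_force": force on the tool from outside, world axes, zero at the start; "ft_torque": the same for the moment, N m; "gripper_width": opening from 0.0 (shut) to 1.0 (fully open); "grasp_force": force on a finger pad.
Only numpy, scipy, OpenCV 4.12 (cv2) and the standard library are available. Lean on these libraries where they do the work, as an engineer would, in place of code of your own. Each camera call takes 0.05 s, during which the arm holds its last target. There are 200 camera calls.

## Working session

There is one attempt and no reset: what is moved stays moved. The work goes in short steps, Python scripts to look and compute and a tool call to move; the robot and the scene stay as the last step left them, time stands still between calls to the robot, and variables do not carry over. Pictures are saved under pics/ and viewed, at most 16 in all, crops included, and the job is handed in when it is done.

Besides the shell and the picture viewer there is one more tool, called by a JSON object that holds its "name" and its "arguments", one argument or row to a line. play_rows: Moves the arm, as the interface text tells. Its arguments: {"type":"object","properties":{"commands":{"type":"array","items":{"type":"array","items":{"type":"number"}}},"hand":{"type":"number"}},"required":["commands"]}

```bash
ls; mkdir -p pics; cat > h.py <<'E'
import sys; sys.path.insert(0,'.')
import numpy as np, cv2, pickle
from plant import manip, imaging
from scipy.spatial.transform import Rotation as Ro
def rot(q): return Ro.from_quat([q[1],q[2],q[3],q[0]])
def grab(n):
    s=manip.state(); f=imaging.grab_frame(n)
    if 'mount' in f:
        T=np.eye(4); T[:3,:3]=rot(s['tool_rot']).as_matrix(); T[:3,3]=s['tool_pos']
        C=T@np.array(f['mount']); f['R']=C[:3,:3].T; f['t']=-f['R']@C[:3,3]
    f['R']=np.array(f['R']); f['t']=np.array(f['t']); return f
def ray(f,uv):
    d=(np.atleast_2d(uv).astype(float)-[f['cx'],f['cy']])/[f['fx'],f['fy']]
    u=d.copy()
    for _ in range(20): u=d/(1+f['k1']*(u**2).sum(1,keepdims=True))
    r=np.c_[u,np.ones(len(u))]@f['R']
    return -f['R'].T@f['t'], r
def onz(f,uv,z):
    o,r=ray(f,uv); return o+r*((z-o[2])/r[:,2:])
def proj(f,X):
    c=np.atleast_2d(X)@f['R'].T+f['t']; u=c[:,:2]/c[:,2:]
    u=u*(1+f['k1']*(u**2).sum(1,keepdims=True)); return u*[f['fx'],f['fy']]+[f['cx'],f['cy']]
def save(f,n,k=1):
    cv2.imwrite(n,cv2.resize(f['image'][:,:,::-1],None,fx=k,fy=k))
E
python3 - <<'E'
from h import *
s=manip.state(); print(s['time'],s['tool_pos'],s['tool_rot'],manip.nose_length)
a=[grab(n) for n in('scene','side','wrist')]
pickle.dump(a,open('f0.pkl','wb'))
for f,n in zip(a,'abc'): print(-f['R'].T@f['t'],f['fx'],f['k1']); save(f,f'pics/0{n}.png',1.5)
E
```

```text
pics
0.0 [ 0.24938807 -0.57238364  0.22246296] [-1.04201238e-03  9.78978883e-01  2.03958945e-01 -9.26740511e-05] 0.014
[0.88350832 0.4974818  0.92487347] 494.54789885763324 0.045667405430893225
[ 0.03538058 -0.75134943  0.78908543] 413.2867405694454 -0.02878508315169825
[ 0.31294256 -0.54399312  0.37379007] 282.564976101302 -0.06521978396001982
```

```bash
ls pics; python3 -c "import cv2;a=cv2.imread('pics/0a.png');print(a.shape)"
```

```text
0a.png
0b.png
0c.png
(576, 768, 3)
```

View pics/0a.png

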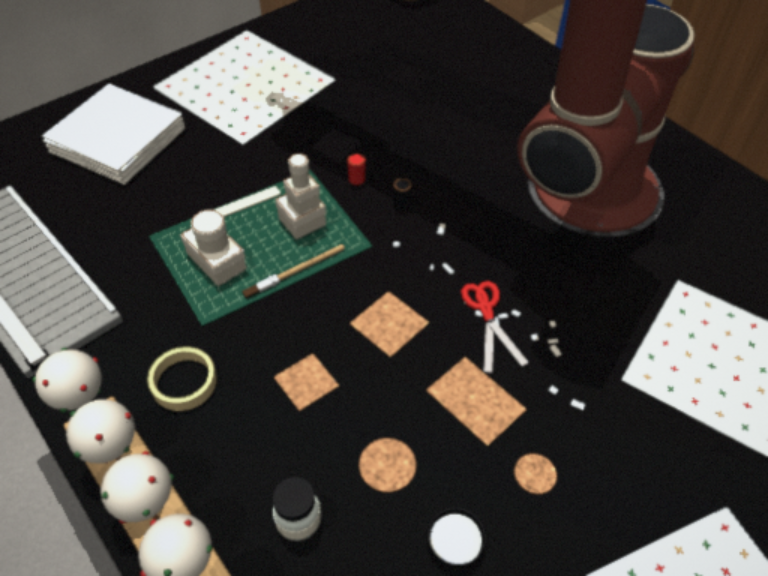

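View pics/0b.png

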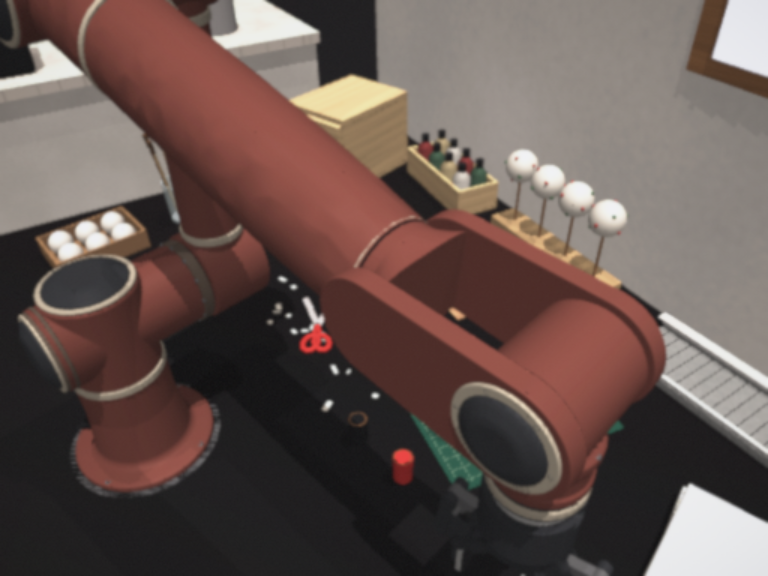

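```bash
python3 - <<'E'
from h import *
f=pickle.load(open('f0.pkl','rb'))[0]
im=f['image']; hsv=cv2.cvtColor(im,cv2.COLOR_RGB2HSV)
m=cv2.inRange(hsv,(5,60,120),(20,255,255)); m=cv2.morphologyEx(m,cv2.MORPH_CLOSE,np.ones((3,3)))
for c in cv2.findContours(m,0,1)[0]:
    if cv2.contourArea(c)<300: continue
    p=onz(f,c[:,0],0.003)[:,:2]*1000
    r=cv2.minAreaRect(p.astype(np.float32)); M=cv2.moments(p.astype(np.float32)); 
    print(c[:,0].mean(0).round(),'cen',np.round([M['m10']/M['m00'],M['m01']/M['m00']],1),'rect',np.round(r[0],1),np.round(r[1],1),round(r[2],1),'area',round(M['m00']))
cv2.imwrite('pics/1.png',cv2.resize(im[85:220,90:260,::-1],None,fx=4.4,fy=4.4,interpolation=2))
E
```

```text
[357. 315.] cen [467.9 311.5] rect [468.2 311.8] [52.  53.9] 51.9 area 2188
[258. 309.] cen [613.  181.1] rect [613.6 180.7] [74.3 73.4] 49.9 area 4207
[317. 267.] cen [454.7 182.4] rect [454.6 182.3] [ 81.7 117.3] 4.5 area 9240
[204. 254.] cen [624.9  10.4] rect [624.9  10.5] [67.7 67.5] 88.4 area 4319
[259. 215.] cen [467.8   4.9] rect [468.1   5. ] [86.2 85.7] 7.4 area 6998
```

View pics/1.png

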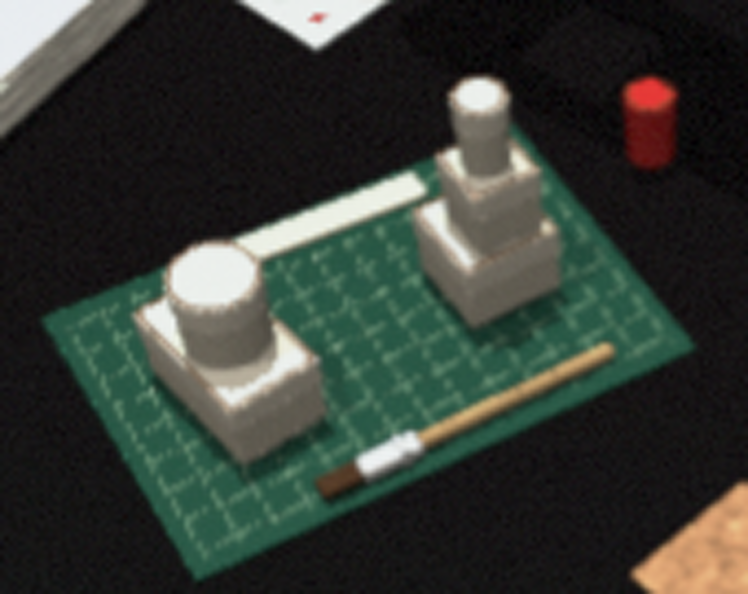

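View pics/0c.png

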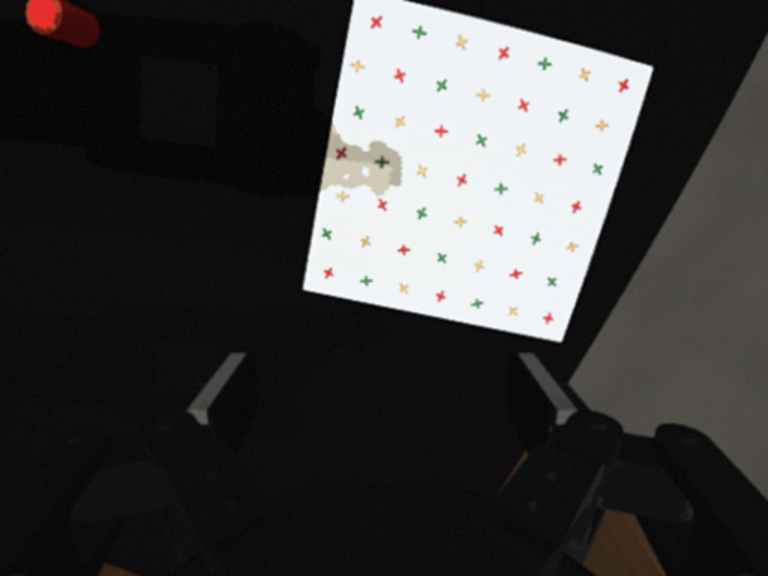

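Crop: white small round (target, on the stack of three) tops out at crop (480,95); the red cylinder at (650,95) and the black one to its right are the lookalikes, not meant. Right stack: small square top corners (437,155),(487,190),(540,178), large square (416,210),(475,265),(558,232). Left stack: large round top (215,280) on the oblong with corners (136,316),(240,404),(320,360).

```bash
python3 - <<'E'
from h import *
f=pickle.load(open('f0.pkl','rb'))[0]
def q(pts,z): return onz(f,np.array(pts)/4.4+[90,85],z)[:,:2]*1000
def show(n,pts,z):
    p=q(pts,z); e=np.diff(p,axis=0)
    print(n,'cen',((p[0]+p[2])/2).round(1),'edges',np.hypot(*e.T).round(1),'ang',np.degrees(np.arctan2(e[:,1],e[:,0])).round(1))
show('ssq',[(437,155),(487,190),(540,178)],.095)
show('sq',[(416,210),(475,265),(558,232)],.049)
show('obl',[(136,316),(240,404),(320,360)],.049)
print('sround',q([(480,95)],.141),'round',q([(215,280)],.095))
# bright top-face refinement: top ellipse
hsv=cv2.cvtColor(f['image'],cv2.COLOR_RGB2HSV)
print('mat',q([(45,320),(195,578),(692,347),(500,118)],.003).round(0))
s=manip.state(); print(rot(s['tool_rot']).as_matrix().round(3))
E
```

```text
ssq cen [ 451.3 -237.4] edges [38.6 29.2] ang [ 99.1 160. ]
sq cen [ 452.4 -243.6] edges [54.5 50.8] ang [ 92.3 171.3]
obl cen [ 609.2 -257.1] edges [87.  48.4] ang [  97.8 -179.8]
sround [[ 448.59335963 -242.47255275]] round [[ 608.40490161 -255.35408588]]
mat [[ 668. -370.]
 [ 692. -166.]
 [ 395. -132.]
 [ 374. -349.]]
[[ 0.917  0.399 -0.   ]
 [ 0.399 -0.917  0.002]
 [ 0.    -0.002 -1.   ]]
```

{"name": "play_rows", "arguments": {
  "commands": [
    [30,-27,-9,0,0,0],
    [30,-27,-9,0,0,0],
    [30,-27,-9,0,0,0],
    [30,-27,-9,0,0,0],
    [30,-27,-9,0,0,0]
  ]
}}

```text
time: 0.57
tool_pos: [0.3334, -0.3874, 0.2686]
tool_rot: [-0.0, 0.979, 0.204, -0.0]
contact_force: [0.5, -0.1, -0.1]
gripper_width: 1.002
grasp_force: 0.0
```

{"name": "play_rows", "arguments": {
  "commands": [
    [30,-27,-9,0,0,0],
    [30,-27,-9,0,0,0],
    [30,-27,-9,0,0,0],
    [30,-27,-9,0,0,0],
    [0,0,0,0,0,6]
  ]
}}

```text
time: 0.98
tool_pos: [0.4027, -0.2374, 0.3071]
tool_rot: [0.0, 0.988, 0.155, 0.002]
contact_force: [0.3, -1.5, 0.5]
gripper_width: 1.002
grasp_force: 0.0
```

{"name": "play_rows", "arguments": {
  "commands": [
    [0,0,0,0,0,6],
    [0,0,0,0,0,6],
    [0,0,0,0,0,6],
    [0,0,0,0,0,6],
    [0,0,0,0,0,0]
  ]
}}

```text
time: 1.4
tool_pos: [0.4, -0.2422, 0.3044]
tool_rot: [-0.0, 0.998, -0.057, -0.0]
contact_force: [0.2, -0.0, -1.0]
gripper_width: 0.999
grasp_force: 0.0
```

```bash
python3 - <<'E'
from h import *
s=manip.state(); print(s['time'],s['tool_pos'],rot(s['tool_rot']).as_matrix().round(3),s['joint_pos'])
f=grab('wrist'); pickle.dump(f,open('w1.pkl','wb')); save(f,'pics/2.png',1.5); print(-f['R'].T@f['t'], f['R'].T[:,2])
E
```

```text
1.4 [ 0.39997988 -0.24216444  0.30436839] [[ 0.993 -0.114 -0.   ]
 [-0.114 -0.993  0.   ]
 [-0.    -0.    -1.   ]] [-7.03774064e-01 -3.69459931e-01  1.85620438e+00 -2.25369350e-06
  1.65537669e+00  9.81275873e-01]
[ 0.46887103 -0.24970925  0.45552427] [-0.27655871  0.03255327 -0.9604455 ]
```

View pics/2.png

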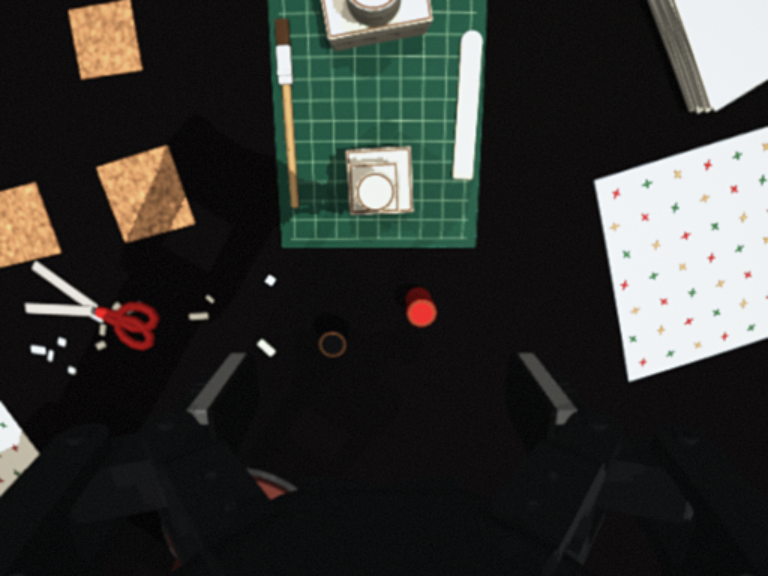

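```bash
python3 - <<'E'
from h import *
f=pickle.load(open('w1.pkl','rb'))
c=f['image'][92:150,222:284,::-1]; cv2.imwrite('pics/3.png',cv2.resize(c,None,fx=9,fy=9,interpolation=cv2.INTER_CUBIC))
E
```

```text
(no output)
```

View pics/3.png

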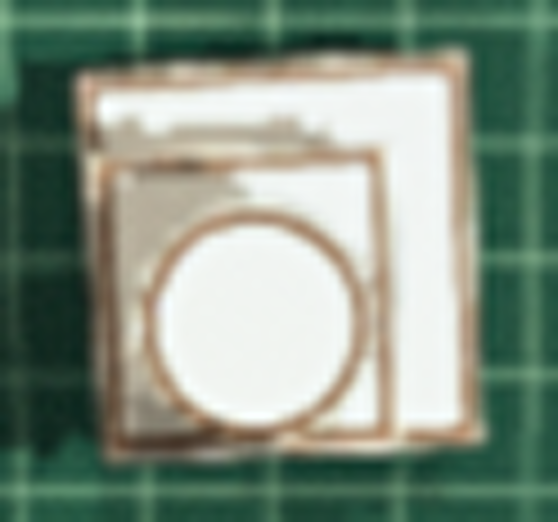

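The crop shows the small white round (centre 257,322), on the small square (corners 97,157 / 380,148 / 392,438), on the large square (80,75 / 465,55 / 480,437).

```bash
python3 - <<'E'
from h import *
f=pickle.load(open('w1.pkl','rb'))
def q(pts,z): return onz(f,(np.array(pts)+.5)/9-.5+[222,92],z)[:,:2]*1000
def show(n,pts,z):
    p=q(pts,z); e=np.diff(p,axis=0)
    print(n,'cen',((p[0]+p[2])/2).round(1),'edges',np.hypot(*e.T).round(1),'ang',np.degrees(np.arctan2(e[:,1],e[:,0])).round(1))
show('ssq',[(97,157),(380,148),(392,438)],.095)
show('sq',[(80,75),(465,55),(480,437)],.049)
p=q([(147,322),(367,322),(257,208),(257,436)],.141); print(p.mean(0),np.ptp(p,axis=0))
# corks in wrist view
im=f['image']; hsv=cv2.cvtColor(im,cv2.COLOR_RGB2HSV)
def full(pts,z):
    p=onz(f,np.array(pts)/1.5,z)[:,:2]*1000; print(((p[0]+p[2])/2).round(1), np.degrees(np.arctan2(*(p[1]-p[0])[::-1])).round(1), np.hypot(*np.diff(p,axis=0).T))
full([(96,168),(166,146),(194,222),(128,242)],.003)
full([(69,10),(131,0),(143,70),(82,79)],.003)
# oblong visible lower lid edge
E
```

```text
ssq cen [ 449.4 -240.6] edges [38.8 39.6] ang [-94.9 176.4]
sq cen [ 452.4 -245.9] edges [59.1 58.4] ang [-93.7 176.7]
[ 448.96714354 -242.6673187 ] [27.08118    26.53976813]
[466.4   6.1] -82.3 [83.14145622 82.33883208 80.94260875]
[622.9  10.3] -92.4 [66.69753378 65.75865385 66.86994687]
```

{"name": "play_rows", "arguments": {
  "commands": [
    [24.5,-2.5,20,0,0,0],
    [24.5,-2.5,20,0,0,0],
    [0,0,35,0,0,0],
    [0,0,35,0,0,0],
    [0,0,30,0,0,0]
  ],
  "hand": 70
}}

```text
time: 1.87
tool_pos: [0.449, -0.2424, 0.1623]
tool_rot: [-0.0, 0.999, -0.055, -0.001]
contact_force: [-1.0, -0.4, -2.0]
gripper_width: 0.822
grasp_force: 0.0
```

{"name": "play_rows", "arguments": {
  "commands": [
    [0,0,22,0,0,0],
    [0,0,16,0,0,0],
    [0,0,0,0,0,0],
    [0,0,0,0,0,0]
  ]
}}

```text
time: 2.2
tool_pos: [0.4487, -0.2426, 0.1259]
tool_rot: [-0.001, 0.998, -0.056, -0.001]
contact_force: [0.7, 0.5, 0.2]
gripper_width: 0.819
grasp_force: 0.0
```

{"name": "play_rows", "arguments": {
  "commands": [
    [0,0,0,0,0,0],
    [0,0,0,0,0,0],
    [0,0,0,0,0,0],
    [0,0,0,0,0,0],
    [0,0,0,0,0,0]
  ],
  "hand": 20
}}

```text
time: 2.62
tool_pos: [0.4504, -0.2436, 0.1289]
tool_rot: [0.001, 0.998, -0.056, 0.001]
contact_force: [-0.8, 0.3, 6.5]
gripper_width: 0.303
grasp_force: 58.6
```

{"name": "play_rows", "arguments": {
  "commands": [
    [0,0,0,0,0,0],
    [0,0,-5,0,0,0],
    [0,0,-10,0,0,0],
    [0,0,-15,0,0,0],
    [0,0,0,0,0,0]
  ]
}}

```text
time: 3.03
tool_pos: [0.4508, -0.244, 0.1603]
tool_rot: [0.002, 0.998, -0.056, 0.002]
contact_force: [0.5, -0.8, 0.8]
gripper_width: 0.305
grasp_force: 59.0
```

```bash
python3 - <<'E'
from h import *
s=manip.state(); print(s['time'],s['tool_pos'],s['gripper_width'],s['grasp_force'],s['contact_force'])
f=grab('scene'); pickle.dump(f,open('s1.pkl','wb'))
cv2.imwrite('pics/4.png',cv2.resize(f['image'][40:220,90:290,::-1],None,fx=3,fy=3))
E
```

```text
3.0333 [ 0.45083517 -0.24402787  0.16027659] 0.3048081960568947 59.005340337753296 [ 0.47424995 -0.847712    0.81966716]
```

View pics/4.png

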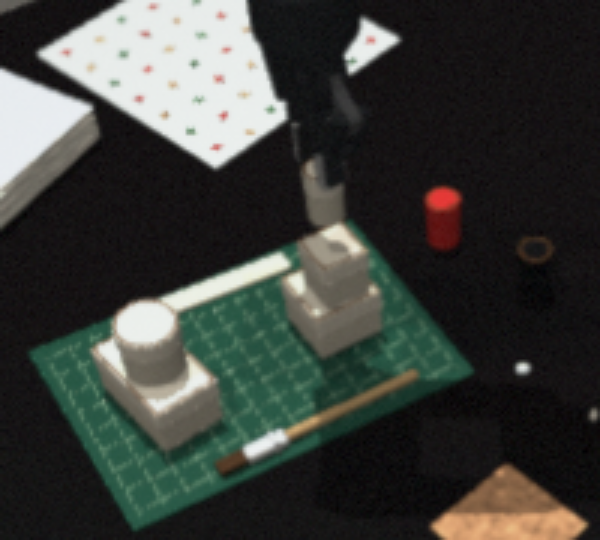

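The box hangs upright in the pads and the small square below is undisturbed. Carry on to the small disc.

{"name": "play_rows", "arguments": {
  "commands": [
    [-1,-12,0,0,0,0],
    [-2,-25,0,0,0,0],
    [-3,-38,0,0,0,0],
    [-3,-38,0,0,0,0],
    [-3,-38,0,0,0,0]
  ]
}}

```text
time: 3.5
tool_pos: [0.4533, -0.0893, 0.1555]
tool_rot: [-0.001, 0.998, -0.057, -0.001]
contact_force: [0.3, -0.1, -1.0]
gripper_width: 0.302
grasp_force: 59.1
```

{"name": "play_rows", "arguments": {
  "commands": [
    [-3,-38,0,0,0,0],
    [-3,-38,0,0,0,0],
    [-3,-38,0,0,0,0],
    [-3,-38,0,0,0,0],
    [-3,-38,0,0,0,0]
  ]
}}

```text
time: 3.92
tool_pos: [0.4594, 0.1014, 0.1557]
tool_rot: [-0.0, 0.998, -0.056, -0.001]
contact_force: [0.3, 0.2, -0.5]
gripper_width: 0.302
grasp_force: 59.1
```

{"name": "play_rows", "arguments": {
  "commands": [
    [-3,-38,0,0,0,0],
    [-3,-38,0,0,0,0],
    [-3,-38,0,0,0,0],
    [-3,-38,0,0,0,0],
    [-3,-38,0,0,0,0]
  ]
}}

```text
time: 4.33
tool_pos: [0.4656, 0.2916, 0.1555]
tool_rot: [0.0, 0.998, -0.056, -0.001]
contact_force: [0.8, 0.4, -0.6]
gripper_width: 0.302
grasp_force: 59.1
```

{"name": "play_rows", "arguments": {
  "commands": [
    [-2,-25,0,0,0,0],
    [-1,-12,0,0,0,0],
    [0,0,0,0,0,0],
    [0,0,0,0,0,0]
  ]
}}

```text
time: 4.67
tool_pos: [0.4676, 0.3263, 0.1557]
tool_rot: [0.001, 0.998, -0.056, -0.001]
contact_force: [-0.4, -0.5, -0.7]
gripper_width: 0.304
grasp_force: 59.1
```

```bash
cat >> h.py <<'E'
def go(x,y,z,yaw=None):
    "print remaining translation (tool axes, mm) and turn about tool z (deg) to TCP x,y,z (mm), yaw deg"
    s=manip.state(); R=rot(s['tool_rot']).as_matrix(); p=np.array(s['tool_pos'])*1000
    y0=np.degrees(np.arctan2(R[1,0],R[0,0]))
    print('t',round(s['time'],2),'tcp',p.round(1),'yaw',y0.round(2),'tilt',R[:2,2].round(4),'q6',round(s['joint_pos'][5],2),'F',np.round(s['contact_force'],1),'w',round(s['gripper_width']*85.4,1),s['grasp_force'])
    d=np.array([x,y,z])-p; print('tool delta',(R.T@d).round(1),'turn z',None if yaw is None else round(y0-yaw,2))
def corks(f):
    hsv=cv2.cvtColor(f['image'],cv2.COLOR_RGB2HSV); m=cv2.inRange(hsv,(5,60,60),(20,255,255)); m=cv2.morphologyEx(m,cv2.MORPH_CLOSE,np.ones((5,5)))
    for c in cv2.findContours(m,0,1)[0]:
        if cv2.contourArea(c)<300: continue
        p=onz(f,c[:,0],.003)[:,:2]*1000; r=cv2.minAreaRect(p.astype(np.float32)); print(c[:,0].mean(0).round(),np.round(r[0],1),np.round(r[1],1),round(r[2],1))
E
python3 - <<'E'
from h import *
go(468,311.5,37)
f=grab('scene');corks(f)
f=grab('wrist'); save(f,'pics/5.png',1.5);corks(f)
E
```

```text
t 4.67 tcp [467.6 326.3 155.7] yaw -6.4 tilt [-0.0016 -0.0015] q6 2.16 F [-0.4 -0.5 -0.7] w 26.0 59.10895228385925
tool delta [  2.2  14.4 118.8] turn z None
[105. 345.] [885.  60.] [61.1 73.7] 89.6
[357. 315.] [467.6 311. ] [54.2 57.3] 51.9
[258. 309.] [612.9 181.3] [74.  75.9] 51.7
[317. 267.] [454.5 182.3] [ 84.9 120.2] 4.6
[204. 254.] [624.9  10.1] [71.1 70.3] 88.3
[259. 215.] [467.8   4.5] [89.1 88.7] 7.7
[433.  95.] [-236.3  -42.2] [958.5 384.3] 30.8
[353.   9.] [-262.1 -425.4] [160.4 172.5] 51.7
[255. 244.] [381.1 335.8] [56.6 61. ] 84.9
[267. 172.] [466.8 311.9] [55.3 54.2] 83.5
[382. 170.] [453.3 182.9] [ 82.6 118.4] 4.4
[504. 150.] [461.8  39. ] [86.9 18.8] 7.4
[382.  22.] [600.8 182.1] [75.3 51.5] 86.0
[14. 42.] [631.  551.8] [50.4 89.3] 73.8
```

View pics/5.png

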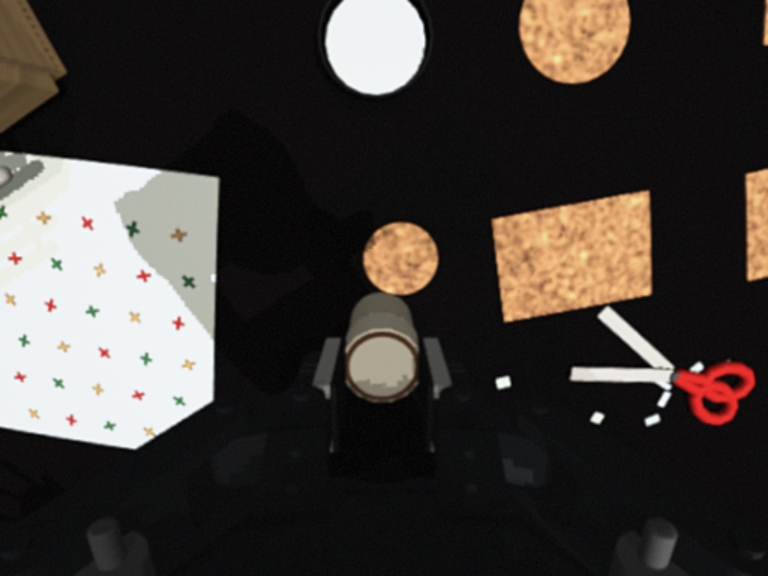

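Box held upright at (381,367), the small disc at (401,258) ahead of it; disc position confirmed at (467,311.5).

```bash
python3 - <<'E'
from h import *
f=grab('wrist')
for z in(.165,.170): print(onz(f,np.array([(381,367)])/1.5,z)*1000)
E
```

```text
[[464.31957491 326.35709258 165.        ]]
[[466.88030815 326.06182883 170.        ]]
```

{"name": "play_rows", "arguments": {
  "commands": [
    [1,7,16,0,0,0],
    [1,7,30,0,0,0],
    [0,0,35,0,0,0],
    [0,0,20,0,0,0],
    [0,0,0,0,0,0]
  ]
}}

```text
time: 5.23
tool_pos: [0.4652, 0.309, 0.05]
tool_rot: [0.003, 0.998, -0.057, -0.005]
contact_force: [-0.7, -0.4, -1.3]
gripper_width: 0.303
grasp_force: 59.1
```

{"name": "play_rows", "arguments": {
  "commands": [
    [0,0,11,0,0,0],
    [0,0,0,0,0,0],
    [0,0,0,0,0,0]
  ]
}}

```text
time: 5.48
tool_pos: [0.4699, 0.3125, 0.046]
tool_rot: [-0.0, 0.998, -0.057, 0.001]
contact_force: [0.4, 0.1, -0.2]
gripper_width: 0.305
grasp_force: 59.1
```

```bash
python3 - <<'E'
from h import *
go(467.2,311.5,37)
E
```

```text
t 5.48 tcp [469.9 312.5  46. ] yaw -6.49 tilt [0.0017 0.0008] q6 2.14 F [ 0.4  0.1 -0.2] w 26.0 59.12255644798279
tool delta [-2.6  1.3  9. ] turn z None
```

{"name": "play_rows", "arguments": {
  "commands": [
    [-2,1,3,0,0,0],
    [0,0,3,0,0,0],
    [0,0,0,0,0,0],
    [0,0,0,0,0,0]
  ]
}}

```text
time: 5.82
tool_pos: [0.4669, 0.3118, 0.039]
tool_rot: [-0.0, 0.998, -0.056, 0.0]
contact_force: [0.2, -0.4, -0.2]
gripper_width: 0.305
grasp_force: 59.1
```

{"name": "play_rows", "arguments": {
  "commands": [
    [0,0,1,0,0,0],
    [0,0,0,0,0,0],
    [0,0,0,0,0,0]
  ]
}}

```text
time: 6.07
tool_pos: [0.4669, 0.3117, 0.0377]
tool_rot: [-0.0, 0.998, -0.056, 0.0]
contact_force: [0.3, -0.3, -0.3]
gripper_width: 0.303
grasp_force: 59.1
```

{"name": "play_rows", "arguments": {
  "commands": [
    [0,0,1,0,0,0],
    [0,0,0,0,0,0],
    [0,0,0,0,0,0]
  ]
}}

```text
time: 6.32
tool_pos: [0.4671, 0.3117, 0.037]
tool_rot: [-0.0, 0.998, -0.056, 0.0]
contact_force: [-0.3, -0.1, 1.3]
gripper_width: 0.301
grasp_force: 59.3
```

{"name": "play_rows", "arguments": {
  "commands": [
    [0,0,1,0,0,0],
    [0,0,0,0,0,0],
    [0,0,0,0,0,0]
  ]
}}

```text
time: 6.57
tool_pos: [0.4674, 0.3118, 0.0369]
tool_rot: [-0.0, 0.998, -0.056, 0.0]
contact_force: [-1.2, -1.0, 4.8]
gripper_width: 0.307
grasp_force: 60.0
```

{"name": "play_rows", "arguments": {
  "commands": [
    [0,0,0,0,0,0],
    [0,0,0,0,0,0],
    [0,0,0,0,0,0],
    [0,0,0,0,0,0],
    [0,0,0,0,0,0]
  ],
  "hand": 65
}}

```text
time: 6.98
tool_pos: [0.4666, 0.3115, 0.0354]
tool_rot: [0.0, 0.998, -0.056, -0.0]
contact_force: [-0.4, 0.5, 0.4]
gripper_width: 0.757
grasp_force: 0.0
```

{"name": "play_rows", "arguments": {
  "commands": [
    [0,0,-15,0,0,0],
    [0,0,-30,0,0,0],
    [0,0,-40,0,0,0],
    [0,0,-40,0,0,0],
    [0,0,-20,0,0,0]
  ]
}}

```text
time: 7.4
tool_pos: [0.4687, 0.3126, 0.1864]
tool_rot: [-0.002, 0.998, -0.056, 0.003]
contact_force: [0.5, 1.0, 0.1]
gripper_width: 0.763
grasp_force: 0.0
```

```bash
python3 - <<'E'
from h import *
go(449.5,-241,180,-4)
E
```

```text
t 7.4 tcp [468.7 312.6 186.4] yaw -6.46 tilt [0.0065 0.0032] q6 2.14 F [0.5 1.  0.1] w 65.2 0.0
tool delta [ 43.1 552.3   4.5] turn z -2.46
```

{"name": "play_rows", "arguments": {
  "commands": [
    [2.8,36.8,-3,0,0,-0.5],
    [2.8,36.8,-3,0,0,-0.5],
    [2.8,36.8,-3,0,0,-0.5],
    [2.8,36.8,-3,0,0,-0.5],
    [2.8,36.8,-3,0,0,-0.5]
  ],
  "hand": 75
}}

```text
time: 7.82
tool_pos: [0.4628, 0.1257, 0.1958]
tool_rot: [0.0, 0.999, -0.034, 0.0]
contact_force: [0.6, -1.1, -0.2]
gripper_width: 0.875
grasp_force: 0.0
```

{"name": "play_rows", "arguments": {
  "commands": [
    [2.8,36.8,0,0,0,0],
    [2.8,36.8,0,0,0,0],
    [2.8,36.8,0,0,0,0],
    [2.8,36.8,0,0,0,0],
    [2.8,36.8,0,0,0,0]
  ]
}}

```text
time: 8.23
tool_pos: [0.4641, -0.0591, 0.1957]
tool_rot: [0.0, 0.999, -0.035, 0.0]
contact_force: [0.6, 0.7, 0.3]
gripper_width: 0.877
grasp_force: 0.0
```

{"name": "play_rows", "arguments": {
  "commands": [
    [2.8,36.8,0,0,0,0],
    [2.8,36.8,0,0,0,0],
    [2.8,36.8,0,0,0,0],
    [2.8,36.8,0,0,0,0],
    [2.8,36.8,0,0,0,0]
  ]
}}

```text
time: 8.65
tool_pos: [0.4653, -0.2438, 0.1956]
tool_rot: [-0.0, 0.999, -0.035, 0.0]
contact_force: [0.5, -0.4, 1.1]
gripper_width: 0.878
grasp_force: 0.0
```

{"name": "play_rows", "arguments": {
  "commands": [
    [0,0,0,0,0,0],
    [0,0,0,0,0,0],
    [0,0,0,0,0,0]
  ]
}}

```text
time: 8.9
tool_pos: [0.4656, -0.2416, 0.1953]
tool_rot: [-0.0, 0.999, -0.035, -0.0]
contact_force: [-0.6, 1.5, 0.2]
gripper_width: 0.879
grasp_force: 0.0
```

```bash
python3 - <<'E'
from h import *
go(449.5,-241,80,-4)
f=grab('wrist'); pickle.dump(f,open('w2.pkl','wb')); save(f,'pics/6.png',1.5)
E
```

```text
t 8.9 tcp [ 465.6 -241.6  195.3] yaw -3.98 tilt [-0.0006  0.001 ] q6 1.02 F [-0.6  1.5  0.2] w 75.0 0.0
tool delta [-16.    0.7 115.3] turn z 0.02
```

View pics/6.png

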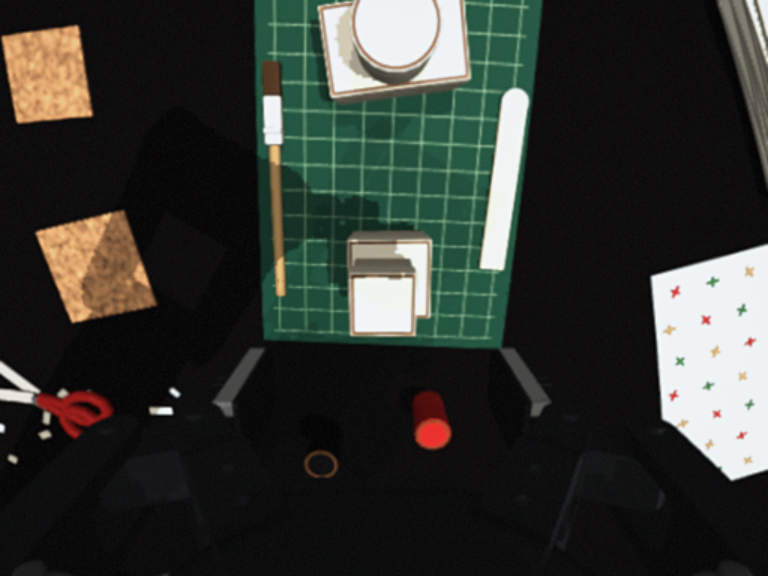

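Small square corners (349,273),(413,271),(415,335),(351,336); large square (347,240),(431,238),(430,317); large round centre (396,25); oblong front edge (332,96)-(470,76).

```bash
cat >> h.py <<'E'
def quad(f,n,pts,z,k=1.5):
    p=onz(f,(np.array(pts)+.5)/k-.5,z)[:,:2]*1000; e=np.diff(p,axis=0)
    print(n,'cen',((p[0]+p[2])/2).round(1),'edges',np.hypot(*e.T).round(1),'ang',np.degrees(np.arctan2(e[:,1],e[:,0])).round(1))
E
python3 - <<'E'
from h import *
f=pickle.load(open('w2.pkl','rb'))
quad(f,'ssq',[(349,273),(413,271),(415,335),(351,336)],.095)
quad(f,'sq',[(347,240),(431,238),(430,317)],.049)
quad(f,'obl',[(332,96),(470,76),(464,0)],.049)
quad(f,'rnd',[(353,25),(396,25),(439,25)],.095)
E
```

```text
ssq cen [ 448.8 -240.4] edges [39.2 42.4 41. ] ang [-92.1 178.9  87. ]
sq cen [ 452.  -245.7] edges [59.6 59.7] ang [-92.6 177.1]
obl cen [ 605.2 -260.3] edges [90.9 45.6] ang [-86.1   3.1]
rnd cen [ 606.1 -258.5] edges [23.1 23.1] ang [-94.1 -93.6]
```

{"name": "play_rows", "arguments": {
  "commands": [
    [-8,0,10,0,0,0],
    [-8.5,0,20,0,0,0],
    [0,0,35,0,0,0],
    [0,0,30,0,0,0],
    [0,0,15,0,0,0]
  ]
}}

```text
time: 9.37
tool_pos: [0.4474, -0.2376, 0.0817]
tool_rot: [-0.002, 0.999, -0.033, -0.002]
contact_force: [-0.6, 0.1, -0.3]
gripper_width: 0.879
grasp_force: 0.0
```

{"name": "play_rows", "arguments": {
  "commands": [
    [0,0,5,0,0,0],
    [0,0,0,0,0,0],
    [0,0,0,0,0,0]
  ]
}}

```text
time: 9.62
tool_pos: [0.4501, -0.2404, 0.0817]
tool_rot: [0.0, 0.999, -0.034, 0.001]
contact_force: [0.5, -0.0, 0.6]
gripper_width: 0.885
grasp_force: 0.0
```

{"name": "play_rows", "arguments": {
  "commands": [
    [0,0,0,0,0,0],
    [0,0,0,0,0,0],
    [0,0,0,0,0,0],
    [0,0,0,0,0,0],
    [0,0,0,0,0,0]
  ],
  "hand": 30
}}

```text
time: 10.03
tool_pos: [0.4506, -0.2415, 0.0829]
tool_rot: [0.001, 0.999, -0.035, 0.002]
contact_force: [-0.8, 1.0, 6.6]
gripper_width: 0.458
grasp_force: 59.8
```

{"name": "play_rows", "arguments": {
  "commands": [
    [0,0,0,0,0,0],
    [0,0,-5,0,0,0],
    [0,0,-15,0,0,0],
    [0,0,-30,0,0,0],
    [0,0,-20,0,0,0]
  ]
}}

```text
time: 10.45
tool_pos: [0.4493, -0.2409, 0.1523]
tool_rot: [0.0, 0.999, -0.035, 0.0]
contact_force: [0.8, -0.4, -1.0]
gripper_width: 0.458
grasp_force: 60.4
```

```bash
python3 - <<'E'
from h import *
go(624.5,10.3,150,-2)
E
```

```text
t 10.45 tcp [ 449.3 -240.9  152.3] yaw -3.97 tilt [ 0.0002 -0.0004] q6 1.0 F [ 0.8 -0.4 -1. ] w 39.1 60.40523886680603
tool delta [ 157.4 -262.7    2.2] turn z -1.97
```

{"name": "play_rows", "arguments": {
  "commands": [
    [7.7,-13,0,0,0,0],
    [15,-25,0,0,0,0],
    [20,-33,0,0,0,0],
    [20,-33,0,0,0,0],
    [20,-33,0,0,0,0]
  ]
}}

```text
time: 10.87
tool_pos: [0.5419, -0.1087, 0.1511]
tool_rot: [0.0, 0.999, -0.035, 0.0]
contact_force: [0.5, 0.1, -0.1]
gripper_width: 0.459
grasp_force: 60.4
```

{"name": "play_rows", "arguments": {
  "commands": [
    [20,-33,0,0,0,0],
    [20,-33,0,0,0,0],
    [20,-33,0,0,0,0],
    [10,-18,0,0,0,0],
    [5,-9,0,0,0,-1]
  ]
}}

```text
time: 11.28
tool_pos: [0.6258, 0.0132, 0.1507]
tool_rot: [-0.0, 1.0, -0.024, 0.0]
contact_force: [-0.0, -0.3, -0.1]
gripper_width: 0.458
grasp_force: 60.4
```

{"name": "play_rows", "arguments": {
  "commands": [
    [0,0,30,0,0,-1],
    [0,0,35,0,0,0],
    [0,0,20,0,0,0],
    [0,0,10,0,0,0],
    [0,0,0,0,0,0]
  ]
}}

```text
time: 11.7
tool_pos: [0.6221, 0.0102, 0.0523]
tool_rot: [-0.0, 1.0, -0.017, -0.003]
contact_force: [-0.1, 0.4, -0.5]
gripper_width: 0.458
grasp_force: 60.4
```

{"name": "play_rows", "arguments": {
  "commands": [
    [0,0,0,0,0,0],
    [0,0,0,0,0,0]
  ]
}}

```text
time: 11.87
tool_pos: [0.6263, 0.0101, 0.058]
tool_rot: [0.0, 1.0, -0.017, 0.002]
contact_force: [-0.3, 0.4, -0.1]
gripper_width: 0.457
grasp_force: 60.4
```

```bash
python3 - <<'E'
from h import *
go(624.5,10.3,37,-2)
E
```

```text
t 11.87 tcp [626.3  10.1  58. ] yaw -1.98 tilt [ 0.0034 -0.0005] q6 1.5 F [-0.3  0.4 -0.1] w 39.0 60.4345965385437
tool delta [-1.9 -0.2 21. ] turn z 0.02
```

{"name": "play_rows", "arguments": {
  "commands": [
    [-0.5,0,8,0,0,0],
    [0,0,6,0,0,0],
    [0,0,3,0,0,0],
    [0,0,0,0,0,0],
    [0,0,0,0,0,0]
  ]
}}

```text
time: 12.28
tool_pos: [0.624, 0.0108, 0.0383]
tool_rot: [-0.0, 1.0, -0.017, -0.0]
contact_force: [0.4, -0.0, -0.2]
gripper_width: 0.457
grasp_force: 60.4
```

{"name": "play_rows", "arguments": {
  "commands": [
    [0,0,1,0,0,0],
    [0,0,0,0,0,0],
    [0,0,0,0,0,0]
  ]
}}

```text
time: 12.53
tool_pos: [0.6245, 0.0107, 0.0379]
tool_rot: [0.0, 1.0, -0.017, 0.0]
contact_force: [0.4, 0.6, 0.6]
gripper_width: 0.458
grasp_force: 60.4
```

{"name": "play_rows", "arguments": {
  "commands": [
    [0,0,1,0,0,0],
    [0,0,0,0,0,0],
    [0,0,0,0,0,0]
  ]
}}

```text
time: 12.78
tool_pos: [0.6246, 0.0107, 0.037]
tool_rot: [0.0, 1.0, -0.017, 0.0]
contact_force: [-0.4, 0.3, 1.0]
gripper_width: 0.453
grasp_force: 60.6
```

```bash
python3 - <<'E'
from h import *
go(624.5,10.3,37,-2)
E
```

```text
t 12.78 tcp [624.6  10.7  37. ] yaw -1.96 tilt [ 0.0006 -0.    ] q6 1.5 F [-0.4  0.3  1. ] w 38.7 60.61523795127869
tool delta [-0.1  0.4  0. ] turn z 0.04
```

{"name": "play_rows", "arguments": {
  "commands": [
    [0,0,0.5,0,0,0],
    [0,0,0,0,0,0],
    [0,0,0,0,0,0],
    [0,0,0,0,0,0],
    [0,0,0,0,0,0]
  ],
  "hand": 75
}}

```text
time: 13.2
tool_pos: [0.6243, 0.0107, 0.0361]
tool_rot: [0.0, 1.0, -0.017, -0.0]
contact_force: [0.5, 0.1, -0.3]
gripper_width: 0.877
grasp_force: 0.0
```

{"name": "play_rows", "arguments": {
  "commands": [
    [0,0,-15,0,0,0],
    [0,0,-30,0,0,0],
    [0,0,-40,0,0,0],
    [0,0,-30,0,0,0],
    [0,0,-10,0,0,0]
  ]
}}

```text
time: 13.62
tool_pos: [0.6274, 0.0104, 0.168]
tool_rot: [0.0, 1.0, -0.017, 0.005]
contact_force: [0.9, 0.0, 1.7]
gripper_width: 0.876
grasp_force: 0.0
```

```bash
python3 - <<'E'
from h import *
go(452,-245.8,160,-3)
E
```

```text
t 13.62 tcp [627.4  10.4 168. ] yaw -1.96 tilt [ 0.0097 -0.001 ] q6 1.5 F [0.9 0.  1.7] w 74.8 0.0
tool delta [-166.6  262.1    6.5] turn z 1.04
```

{"name": "play_rows", "arguments": {
  "commands": [
    [-20.5,32.7,0,0,0,0],
    [-20.5,32.7,0,0,0,0],
    [-20.5,32.7,0,0,0,0],
    [-20.5,32.7,0,0,0,0],
    [-20.5,32.7,0,0,0,0]
  ],
  "hand": 85
}}

```text
time: 14.03
tool_pos: [0.5148, -0.1501, 0.1604]
tool_rot: [-0.0, 1.0, -0.017, -0.0]
contact_force: [0.6, -0.6, 0.1]
gripper_width: 0.997
grasp_force: 0.0
```

{"name": "play_rows", "arguments": {
  "commands": [
    [-20.5,32.7,0,0,0,0],
    [-20.5,32.7,0,0,0,0],
    [-20.5,32.7,0,0,0,1],
    [0,0,0,0,0,0],
    [0,0,0,0,0,0]
  ]
}}

```text
time: 14.45
tool_pos: [0.4503, -0.2464, 0.1606]
tool_rot: [-0.0, 1.0, -0.028, -0.0]
contact_force: [0.0, 0.4, 0.3]
gripper_width: 0.995
grasp_force: 0.0
```

```bash
python3 - <<'E'
from h import *
go(452,-245.8,34,-3)
f=grab('wrist'); pickle.dump(f,open('w3.pkl','wb')); save(f,'pics/7.png',1.5)
E
```

```text
t 14.45 tcp [ 450.3 -246.4  160.6] yaw -3.19 tilt [-0.0005  0.0007] q6 0.98 F [0.  0.4 0.3] w 84.9 0.0
tool delta [  1.8  -0.6 126.6] turn z -0.19
```

View pics/7.png

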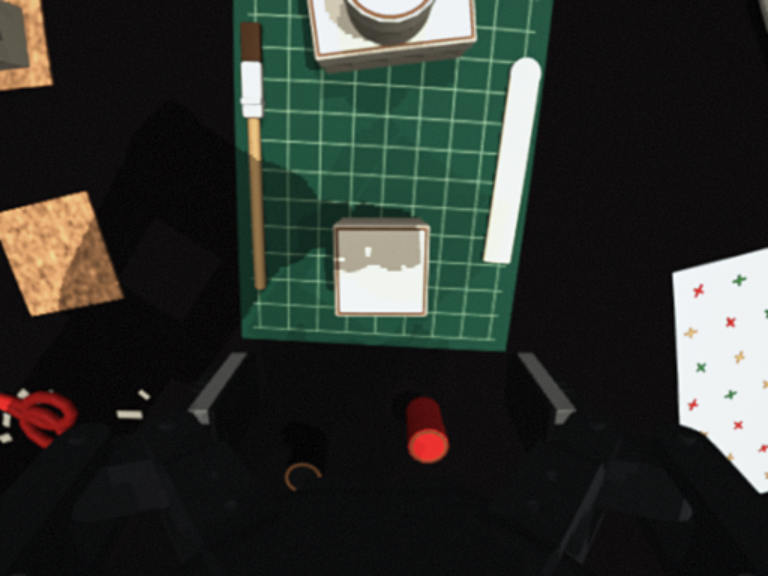

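Large square corners at (333,225),(430,224),(427,316),(335,316).

```bash
python3 - <<'E'
from h import *
f=pickle.load(open('w3.pkl','rb'))
quad(f,'sq',[(333,225),(430,224),(427,316),(335,316)],.049)
quad(f,'obl',[(318,69),(475,42),(472,0)],.049)
go(452,-245.8,34,-3)
E
```

```text
sq cen [ 451.8 -245.6] edges [60.3 60.8 60.8] ang [-92.6 176.7  86.8]
obl cen [ 589.4 -260.5] edges [90.4 22. ] ang [-83.9   3.5]
t 14.5 tcp [ 451.  -245.3  160.6] yaw -3.06 tilt [-0.0004  0.0009] q6 0.98 F [ 0.3  0.6 -0.8] w 85.2 0.0
tool delta [  1.1   0.6 126.6] turn z -0.06
```

{"name": "play_rows", "arguments": {
  "commands": [
    [1,0,15,0,0,0],
    [0,0,30,0,0,0],
    [0,0,35,0,0,0],
    [0,0,25,0,0,0],
    [0,0,12,0,0,0]
  ]
}}

```text
time: 14.92
tool_pos: [0.4508, -0.2419, 0.0398]
tool_rot: [-0.002, 1.0, -0.025, -0.003]
contact_force: [-0.2, 0.4, -0.9]
gripper_width: 0.993
grasp_force: 0.0
```

{"name": "play_rows", "arguments": {
  "commands": [
    [0,0,7,0,0,0],
    [0,0,2,0,0,0],
    [0,0,0,0,0,0],
    [0,0,0,0,0,0]
  ]
}}

```text
time: 15.25
tool_pos: [0.4539, -0.2458, 0.037]
tool_rot: [0.001, 1.0, -0.026, 0.001]
contact_force: [-0.1, -0.1, 0.8]
gripper_width: 1.0
grasp_force: 0.0
```

{"name": "play_rows", "arguments": {
  "commands": [
    [0,0,0,0,0,0],
    [0,0,0,0,0,0],
    [0,0,0,0,0,0],
    [0,0,0,0,0,0],
    [0,0,0,0,0,0]
  ],
  "hand": 48
}}

```text
time: 15.67
tool_pos: [0.4545, -0.2462, 0.0387]
tool_rot: [0.001, 1.0, -0.026, 0.002]
contact_force: [-1.3, 2.7, 12.4]
gripper_width: 0.562
grasp_force: 5.9
```

{"name": "play_rows", "arguments": {
  "commands": [
    [0,0,0,0,0,0],
    [0,0,-5,0,0,0],
    [0,0,-15,0,0,0],
    [0,0,-20,0,0,0],
    [0,0,-15,0,0,0]
  ]
}}

```text
time: 16.08
tool_pos: [0.4526, -0.2454, 0.0916]
tool_rot: [0.0, 1.0, -0.026, 0.0]
contact_force: [0.5, -1.0, 1.0]
gripper_width: 0.563
grasp_force: 0.0
```

```bash
python3 - <<'E'
from h import *
go(467.2,5.3,90,7.5)
E
```

```text
t 16.08 tcp [ 452.6 -245.4   91.6] yaw -2.97 tilt [ 0.0007 -0.0006] q6 0.98 F [ 0.5 -1.   1. ] w 48.1 0.0
tool delta [   1.6 -251.1    1.5] turn z -10.47
```

```bash
python3 - <<'E'
from h import *
f=grab('wrist'); pickle.dump(f,open('w4.pkl','wb')); save(f,'pics/8.png',1.5)
g=grab('scene'); a=g['image'][60:200,90:290,::-1]
b=f['image'][:, :, ::-1]
out=np.zeros((600,800,3),np.uint8)
out[:300,:400]=cv2.resize(b,(400,300)); out[300:,:400]=cv2.resize(b[180:380,120:392],(400,300)); out[:300,400:]=cv2.resize(a,(400,300))
cv2.imwrite('pics/8.png',out)
E
```

```text
(no output)
```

View pics/8.png

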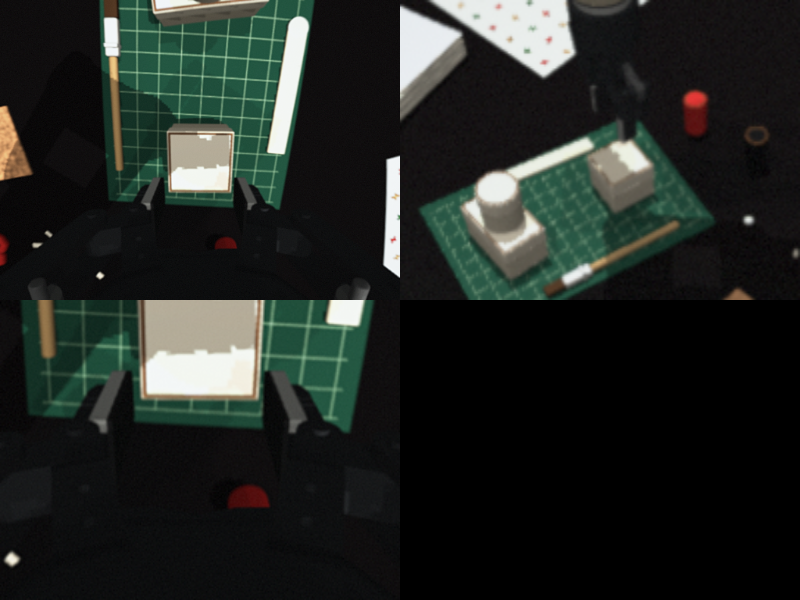

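The grasp slipped off over the lid: fingers at 48 mm above an unmoved, upright large square, crop corners (167,133),(233,133),(232,191),(169,192) — pads at this opening stand farther back, so grasp about 14 mm lower.

```bash
python3 - <<'E'
from h import *
f=pickle.load(open('w4.pkl','rb'))
quad(f,'sq',[(167,133),(233,133),(232,191),(169,192)],.049,1/1.28)
go(452,-245.8,23,-3)
E
```

```text
sq cen [ 450.8 -246.9] edges [59.3 57.6 61.3] ang [-93.  178.6  88. ]
t 16.18 tcp [ 454.4 -246.7   93.7] yaw -2.97 tilt [ 0.0054 -0.0041] q6 0.98 F [ 0.8  0.2 -1. ] w 48.0 0.0
tool delta [-2.8 -1.  70.7] turn z 0.03
```

{"name": "play_rows", "arguments": {
  "commands": [
    [0,0,0,0,0,0],
    [0,0,0,0,0,0],
    [0,0,0,0,0,0],
    [0,0,0,0,0,0]
  ],
  "hand": 85
}}

```text
time: 16.52
tool_pos: [0.4517, -0.2446, 0.0888]
tool_rot: [-0.001, 1.0, -0.026, -0.001]
contact_force: [-0.8, 0.6, 0.3]
gripper_width: 0.999
grasp_force: 0.0
```

{"name": "play_rows", "arguments": {
  "commands": [
    [0,1,15,0,0,0],
    [0,0,24,0,0,0],
    [0,0,15,0,0,0],
    [0,0,9,0,0,0],
    [0,0,4,0,0,0]
  ]
}}

```text
time: 16.93
tool_pos: [0.451, -0.2452, 0.0208]
tool_rot: [-0.001, 1.0, -0.026, -0.002]
contact_force: [0.5, -0.0, 0.9]
gripper_width: 1.001
grasp_force: 0.0
```

{"name": "play_rows", "arguments": {
  "commands": [
    [0,0,0,0,0,0],
    [0,0,0,0,0,0],
    [0,0,0,0,0,0]
  ]
}}

```text
time: 17.18
tool_pos: [0.4532, -0.2468, 0.0244]
tool_rot: [0.001, 1.0, -0.026, 0.001]
contact_force: [0.9, 0.0, 0.6]
gripper_width: 0.996
grasp_force: 0.0
```

{"name": "play_rows", "arguments": {
  "commands": [
    [0,0,0,0,0,0],
    [0,0,0,0,0,0],
    [0,0,0,0,0,0],
    [0,0,0,0,0,0],
    [0,0,0,0,0,0]
  ],
  "hand": 50
}}

```text
time: 17.6
tool_pos: [0.4534, -0.2468, 0.0245]
tool_rot: [0.001, 1.0, -0.026, 0.001]
contact_force: [0.4, -0.3, 6.3]
gripper_width: 0.68
grasp_force: 66.1
```

{"name": "play_rows", "arguments": {
  "commands": [
    [0,0,0,0,0,0],
    [0,0,-5,0,0,0],
    [0,0,-15,0,0,0],
    [0,0,-20,0,0,0],
    [0,0,-10,0,0,0]
  ]
}}

```text
time: 18.02
tool_pos: [0.4527, -0.2464, 0.0746]
tool_rot: [0.0, 1.0, -0.026, 0.0]
contact_force: [0.7, 0.1, -0.0]
gripper_width: 0.682
grasp_force: 65.5
```

```bash
python3 - <<'E'
from h import *
go(467.2,5.3,80,7.5)
f=grab('wrist'); g=grab('scene'); out=np.hstack([cv2.resize(f['image'],(400,300)),cv2.resize(g['image'][60:210,90:290],(400,300))])
cv2.imwrite('pics/9.png',out[:,:,::-1])
E
```

```text
t 18.02 tcp [ 452.7 -246.4   74.6] yaw -2.96 tilt [ 0.0009 -0.0007] q6 0.98 F [ 0.7  0.1 -0. ] w 58.3 65.51102757453918
tool delta [   1.5 -252.1   -5.5] turn z -10.46
```

View pics/9.png

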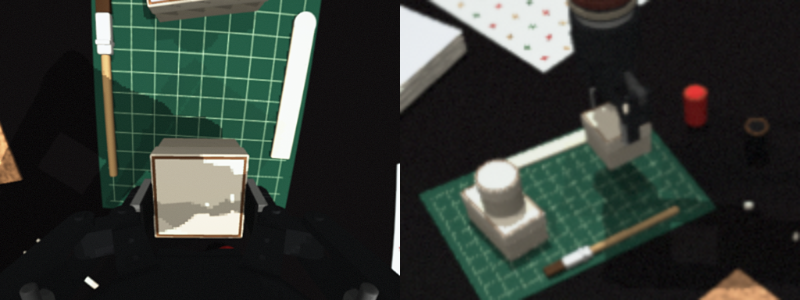

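Square held level in the pads (top at (199,196) of the left half), clear of the mat.

{"name": "play_rows", "arguments": {
  "commands": [
    [0,-12,0,0,0,0],
    [0,-25,0,0,0,0],
    [0.5,-38,0,0,0,0],
    [0.5,-38,0,0,0,0],
    [0.5,-38,0,0,0,0]
  ]
}}

```text
time: 18.53
tool_pos: [0.4601, -0.093, 0.0714]
tool_rot: [-0.001, 1.0, -0.026, -0.001]
contact_force: [1.0, 0.0, -0.8]
gripper_width: 0.685
grasp_force: 65.5
```

{"name": "play_rows", "arguments": {
  "commands": [
    [0,-38,0,0,0,0],
    [0,-38,0,0,0,0],
    [0,-17,0,0,0,0],
    [0,-8,0,0,0,-3.5],
    [0,0,0,0,0,-3.5]
  ]
}}

```text
time: 18.95
tool_pos: [0.4651, 0.0084, 0.0712]
tool_rot: [-0.001, 0.999, 0.038, -0.002]
contact_force: [0.2, -0.7, -1.0]
gripper_width: 0.684
grasp_force: 65.5
```

{"name": "play_rows", "arguments": {
  "commands": [
    [0,0,0,0,0,-3.5],
    [0,0,10,0,0,0],
    [0,0,10,0,0,0],
    [0,0,10,0,0,0],
    [0,0,8,0,0,0]
  ]
}}

```text
time: 19.37
tool_pos: [0.4653, 0.0056, 0.0326]
tool_rot: [-0.0, 0.998, 0.065, -0.002]
contact_force: [-0.6, -0.1, -1.5]
gripper_width: 0.685
grasp_force: 65.5
```

{"name": "play_rows", "arguments": {
  "commands": [
    [0,0,4,0,0,0],
    [0,0,0,0,0,0],
    [0,0,0,0,0,0]
  ]
}}

```text
time: 19.62
tool_pos: [0.4667, 0.0053, 0.0307]
tool_rot: [-0.0, 0.998, 0.065, -0.0]
contact_force: [-0.8, -0.3, -1.6]
gripper_width: 0.682
grasp_force: 65.5
```

```bash
python3 - <<'E'
from h import *
go(468,5.3,24.5,7.5)
E
```

```text
t 19.62 tcp [466.7   5.3  30.7] yaw 7.51 tilt [-0.0009  0.0002] q6 1.29 F [-0.8 -0.3 -1.6] w 58.3 65.49293160438538
tool delta [1.3 0.2 6.2] turn z 0.01
```

{"name": "play_rows", "arguments": {
  "commands": [
    [1,0,3,0,0,0],
    [0,0,1,0,0,0],
    [0,0,0,0,0,0],
    [0,0,0,0,0,0]
  ]
}}

```text
time: 19.95
tool_pos: [0.4681, 0.0055, 0.0274]
tool_rot: [0.0, 0.998, 0.066, 0.0]
contact_force: [-0.3, -0.4, -1.1]
gripper_width: 0.68
grasp_force: 65.5
```

{"name": "play_rows", "arguments": {
  "commands": [
    [0,0,1,0,0,0],
    [0,0,0,0,0,0],
    [0,0,0,0,0,0]
  ]
}}

```text
time: 20.2
tool_pos: [0.4679, 0.0056, 0.0263]
tool_rot: [-0.0, 0.998, 0.066, 0.0]
contact_force: [-0.1, 0.1, -0.9]
gripper_width: 0.686
grasp_force: 65.5
```

{"name": "play_rows", "arguments": {
  "commands": [
    [0,0,1,0,0,0],
    [0,0,0,0,0,0],
    [0,0,0,0,0,0]
  ]
}}

```text
time: 20.45
tool_pos: [0.4679, 0.0056, 0.0251]
tool_rot: [-0.0, 0.998, 0.066, -0.0]
contact_force: [0.2, 0.3, -0.7]
gripper_width: 0.686
grasp_force: 65.5
```

{"name": "play_rows", "arguments": {
  "commands": [
    [0,0,1,0,0,0],
    [0,0,0,0,0,0],
    [0,0,0,0,0,0]
  ]
}}

```text
time: 20.7
tool_pos: [0.4681, 0.0055, 0.0245]
tool_rot: [0.0, 0.998, 0.066, 0.0]
contact_force: [-2.1, 0.7, 1.3]
gripper_width: 0.683
grasp_force: 65.8
```

{"name": "play_rows", "arguments": {
  "commands": [
    [0,0,0.5,0,0,0],
    [0,0,0,0,0,0],
    [0,0,0,0,0,0]
  ]
}}

```text
time: 20.95
tool_pos: [0.4681, 0.0055, 0.0245]
tool_rot: [0.0, 0.998, 0.066, -0.0]
contact_force: [-3.4, 0.4, 6.8]
gripper_width: 0.682
grasp_force: 66.3
```

{"name": "play_rows", "arguments": {
  "commands": [
    [0,0,0,0,0,0],
    [0,0,0,0,0,0],
    [0,0,0,0,0,0],
    [0,0,0,0,0,0],
    [0,0,0,0,0,0]
  ],
  "hand": 85
}}

```text
time: 21.37
tool_pos: [0.4678, 0.0056, 0.0235]
tool_rot: [-0.0, 0.998, 0.066, -0.0]
contact_force: [-1.2, -0.6, 0.8]
gripper_width: 0.996
grasp_force: 0.0
```

{"name": "play_rows", "arguments": {
  "commands": [
    [0,0,-10,0,0,0],
    [0,0,-30,0,0,0],
    [0,0,-40,0,0,0],
    [0,0,-40,0,0,0],
    [0,0,-20,0,0,0]
  ]
}}

```text
time: 21.78
tool_pos: [0.4702, 0.0053, 0.17]
tool_rot: [0.001, 0.998, 0.066, 0.004]
contact_force: [-0.0, 0.3, 1.4]
gripper_width: 0.994
grasp_force: 0.0
```

{"name": "play_rows", "arguments": {
  "commands": [
    [0,0,0,0,0,0],
    [0,0,0,0,0,0]
  ]
}}

```text
time: 21.95
tool_pos: [0.4691, 0.0054, 0.1662]
tool_rot: [0.0, 0.998, 0.066, 0.002]
contact_force: [-0.5, -0.2, -0.7]
gripper_width: 0.996
grasp_force: 0.0
```

```bash
python3 - <<'E'
from h import *
go(606.5,-258,200,3.5)
E
```

```text
t 21.95 tcp [469.1   5.4 166.2] yaw 7.54 tilt [ 0.0045 -0.0006] q6 1.29 F [-0.5 -0.2 -0.7] w 85.1 0.0
tool delta [101.8 279.2 -33. ] turn z 4.04
```

{"name": "play_rows", "arguments": {
  "commands": [
    [12.6,34.9,-4.3,0,0,0],
    [12.6,34.9,-4.3,0,0,0],
    [12.6,34.9,-4.3,0,0,0],
    [12.6,34.9,-4.3,0,0,0],
    [12.6,34.9,-4.3,0,0,0]
  ]
}}

```text
time: 22.37
tool_pos: [0.5526, -0.1603, 0.1829]
tool_rot: [-0.001, 0.998, 0.066, -0.002]
contact_force: [1.2, 0.6, 0.6]
gripper_width: 0.994
grasp_force: 0.0
```

{"name": "play_rows", "arguments": {
  "commands": [
    [12.6,34.9,-4.3,0,0,0],
    [12.6,34.9,-4.3,0,0,0],
    [12.6,34.9,-4.3,0,0,4],
    [0,0,0,0,0,0],
    [0,0,0,0,0,0]
  ]
}}

```text
time: 22.78
tool_pos: [0.6037, -0.2591, 0.1953]
tool_rot: [-0.001, 1.0, 0.03, -0.002]
contact_force: [-0.5, 0.8, 0.0]
gripper_width: 0.994
grasp_force: 0.0
```

```bash
python3 - <<'E'
from h import *
go(606.5,-258,75,3.5)
f=grab('wrist'); pickle.dump(f,open('w5.pkl','wb')); save(f,'pics/10.png',1.5)
E
```

```text
t 22.78 tcp [ 603.7 -259.1  195.3] yaw 3.43 tilt [-0.0038  0.0023] q6 0.99 F [-0.5  0.8  0. ] w 84.9 0.0
tool delta [  3.3  -0.6 120.3] turn z -0.07
```

View pics/10.png

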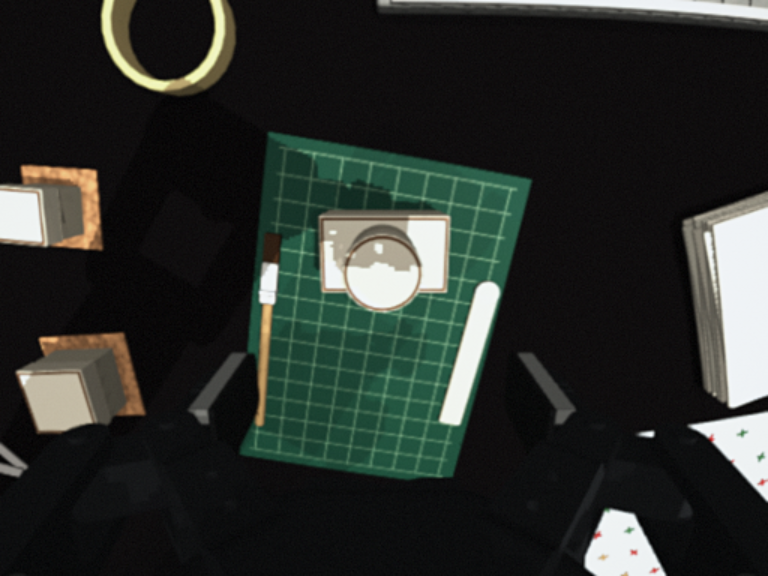

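Large round top circle centred (382,272); oblong corners (319,217),(450,215),(447,291),(323,291); both placed squares stand on their corks at left.

```bash
python3 - <<'E'
from h import *
f=pickle.load(open('w5.pkl','rb'))
quad(f,'rnd x',[(345,272),(382,272),(420,272)],.095)
quad(f,'rnd y',[(382,235),(382,272),(382,311)],.095)
quad(f,'obl',[(319,217),(450,215),(447,291),(323,291)],.049)
go(606.5,-258,68,3.5)
E
```

```text
rnd x cen [ 607.8 -258.4] edges [22.7 23.3] ang [-86.6 -86.5]
rnd y cen [ 606.5 -258.1] edges [22.9 25.4] ang [-176.6 -176.6]
obl cen [ 608.6 -259.7] edges [91.7 55.6 91.2] ang [ -85.7 -176.4   93.5]
t 22.83 tcp [ 603.4 -257.8  195.5] yaw 3.51 tilt [-0.0038  0.0025] q6 0.99 F [-0.8  0.7 -1.6] w 85.1 0.0
tool delta [  3.5   0.7 127.5] turn z 0.01
```

{"name": "play_rows", "arguments": {
  "commands": [
    [3,1,15,0,0,0],
    [0.5,0,30,0,0,0],
    [0,0,35,0,0,0],
    [0,0,25,0,0,0],
    [0,0,12,0,0,0]
  ],
  "hand": 75
}}

```text
time: 23.25
tool_pos: [0.6044, -0.2554, 0.0746]
tool_rot: [-0.002, 0.999, 0.032, -0.004]
contact_force: [-0.6, -0.1, -0.3]
gripper_width: 0.877
grasp_force: 0.0
```

{"name": "play_rows", "arguments": {
  "commands": [
    [0,0,7,0,0,0],
    [0,0,3,0,0,0],
    [0,0,0,0,0,0],
    [0,0,0,0,0,0]
  ]
}}

```text
time: 23.58
tool_pos: [0.6092, -0.2592, 0.0731]
tool_rot: [0.001, 1.0, 0.031, 0.001]
contact_force: [-0.1, 0.1, 0.9]
gripper_width: 0.88
grasp_force: 0.0
```

{"name": "play_rows", "arguments": {
  "commands": [
    [0,0,0,0,0,0],
    [0,0,0,0,0,0],
    [0,0,0,0,0,0],
    [0,0,0,0,0,0],
    [0,0,0,0,0,0]
  ],
  "hand": 40
}}

```text
time: 24.0
tool_pos: [0.6094, -0.2596, 0.0734]
tool_rot: [0.001, 1.0, 0.031, 0.002]
contact_force: [0.6, 0.8, 6.1]
gripper_width: 0.56
grasp_force: 62.2
```

{"name": "play_rows", "arguments": {
  "commands": [
    [0,0,0,0,0,0],
    [0,0,-5,0,0,0],
    [0,0,-15,0,0,0],
    [0,0,-20,0,0,0],
    [0,0,-20,0,0,0]
  ]
}}

```text
time: 24.42
tool_pos: [0.6073, -0.2584, 0.1316]
tool_rot: [-0.001, 1.0, 0.031, -0.001]
contact_force: [0.4, -0.3, -0.7]
gripper_width: 0.554
grasp_force: 61.7
```

```bash
python3 - <<'E'
from h import *
go(613,181.2,128,3.5)
E
```

```text
t 24.42 tcp [ 607.3 -258.4  131.6] yaw 3.54 tilt [-0.0018  0.001 ] q6 0.99 F [ 0.4 -0.3 -0.7] w 47.3 61.69058918952942
tool delta [  32.8 -438.4    4. ] turn z 0.04
```

{"name": "play_rows", "arguments": {
  "commands": [
    [1,-12,0,0,0,0],
    [2,-25,0,0,0,0],
    [2.7,-36.5,0,0,0,0],
    [2.7,-36.5,0,0,0,0],
    [2.7,-36.5,0,0,0,0]
  ]
}}

```text
time: 24.83
tool_pos: [0.6092, -0.1098, 0.1305]
tool_rot: [-0.0, 1.0, 0.03, -0.0]
contact_force: [0.3, -0.1, 1.2]
gripper_width: 0.552
grasp_force: 61.7
```

{"name": "play_rows", "arguments": {
  "commands": [
    [2.7,-36.5,0,0,0,0],
    [2.7,-36.5,0,0,0,0],
    [2.7,-36.5,0,0,0,0],
    [2.7,-36.5,0,0,0,0],
    [2.7,-36.5,0,0,0,0]
  ]
}}

```text
time: 25.25
tool_pos: [0.6112, 0.0736, 0.1306]
tool_rot: [-0.0, 1.0, 0.031, -0.0]
contact_force: [1.0, -0.3, 0.3]
gripper_width: 0.556
grasp_force: 61.7
```

{"name": "play_rows", "arguments": {
  "commands": [
    [2.7,-36.5,0,0,0,0],
    [2.7,-36.5,0,0,0,0],
    [2,-25,0,0,0,0],
    [1,-12,0,0,0,0],
    [0,0,0,0,0,0]
  ]
}}

```text
time: 25.67
tool_pos: [0.6129, 0.1841, 0.1306]
tool_rot: [-0.0, 0.999, 0.033, -0.0]
contact_force: [0.3, -0.5, -0.8]
gripper_width: 0.559
grasp_force: 61.8
```

```bash
python3 - <<'E'
from h import *
go(614,181.2,27.5,3.5)
E
```

```text
t 25.67 tcp [612.9 184.1 130.6] yaw 3.75 tilt [-0.001   0.0003] q6 1.68 F [ 0.3 -0.5 -0.8] w 47.7 61.75219416618347
tool delta [  1.    3.  103.1] turn z 0.25
```

{"name": "play_rows", "arguments": {
  "commands": [
    [1,1,10,0,0,0],
    [0,0,25,0,0,0],
    [0,0,25,0,0,0],
    [0,0,20,0,0,0],
    [0,0,10,0,0,0]
  ]
}}

```text
time: 26.08
tool_pos: [0.6124, 0.1779, 0.0366]
tool_rot: [0.001, 1.0, 0.03, -0.003]
contact_force: [-1.1, -0.0, -0.5]
gripper_width: 0.551
grasp_force: 61.7
```

{"name": "play_rows", "arguments": {
  "commands": [
    [0,0,5,0,0,0],
    [0,0,0,0,0,0],
    [0,0,0,0,0,0],
    [0,0,0,0,0,0]
  ]
}}

```text
time: 26.42
tool_pos: [0.6163, 0.1803, 0.0379]
tool_rot: [-0.0, 1.0, 0.031, 0.001]
contact_force: [-0.2, 0.6, -0.1]
gripper_width: 0.555
grasp_force: 61.7
```

```bash
python3 - <<'E'
from h import *
go(614,181.2,27.5,3.5)
E
```

```text
t 26.42 tcp [616.3 180.3  37.9] yaw 3.51 tilt [0.003  0.0004] q6 1.68 F [-0.2  0.6 -0.1] w 47.4 61.74490213394165
tool delta [-2.3 -1.  10.4] turn z 0.01
```

{"name": "play_rows", "arguments": {
  "commands": [
    [-1,-1,4,0,0,0],
    [0,0,3,0,0,0],
    [0,0,1,0,0,0],
    [0,0,0,0,0,0],
    [0,0,0,0,0,0]
  ]
}}

```text
time: 26.83
tool_pos: [0.6138, 0.1815, 0.028]
tool_rot: [0.0, 1.0, 0.031, -0.0]
contact_force: [0.1, 0.4, -0.9]
gripper_width: 0.555
grasp_force: 61.7
```

{"name": "play_rows", "arguments": {
  "commands": [
    [0,0,1,0,0,0],
    [0,0,0,0,0,0],
    [0,0,0,0,0,0]
  ]
}}

```text
time: 27.08
tool_pos: [0.6141, 0.1815, 0.0275]
tool_rot: [-0.0, 1.0, 0.031, 0.0]
contact_force: [-1.9, 0.1, 0.8]
gripper_width: 0.554
grasp_force: 62.0
```

{"name": "play_rows", "arguments": {
  "commands": [
    [0,0,1,0,0,0],
    [0,0,0,0,0,0],
    [0,0,0,0,0,0]
  ]
}}

```text
time: 27.33
tool_pos: [0.6142, 0.1815, 0.0275]
tool_rot: [-0.0, 1.0, 0.031, 0.0]
contact_force: [-3.3, -0.7, 7.1]
gripper_width: 0.555
grasp_force: 62.5
```

{"name": "play_rows", "arguments": {
  "commands": [
    [0,0,0,0,0,0],
    [0,0,0,0,0,0],
    [0,0,0,0,0,0],
    [0,0,0,0,0,0],
    [0,0,0,0,0,0]
  ],
  "hand": 80
}}

```text
time: 27.75
tool_pos: [0.6137, 0.1813, 0.0258]
tool_rot: [0.0, 1.0, 0.031, -0.0]
contact_force: [0.5, -0.5, 0.3]
gripper_width: 0.938
grasp_force: 0.0
```

{"name": "play_rows", "arguments": {
  "commands": [
    [0,0,-10,0,0,0],
    [0,0,-30,0,0,0],
    [0,0,-40,0,0,0],
    [0,0,-40,0,0,0],
    [0,0,-20,0,0,0]
  ]
}}

```text
time: 28.17
tool_pos: [0.6163, 0.1819, 0.1732]
tool_rot: [-0.001, 1.0, 0.031, 0.004]
contact_force: [1.1, 0.1, 0.0]
gripper_width: 0.936
grasp_force: 0.0
```

{"name": "play_rows", "arguments": {
  "commands": [
    [-2,37,-1,0,0,0],
    [-2,37,-1,0,0,0],
    [-2,37,-1,0,0,0],
    [-2,37,-1,0,0,0],
    [-2,37,-1,0,0,0]
  ],
  "hand": 85
}}

```text
time: 28.58
tool_pos: [0.6152, -0.0054, 0.1722]
tool_rot: [0.0, 1.0, 0.031, 0.001]
contact_force: [1.1, -0.3, 0.3]
gripper_width: 0.989
grasp_force: 0.0
```

{"name": "play_rows", "arguments": {
  "commands": [
    [-3,37,0,0,0,-7],
    [-3,37,0,0,0,-7],
    [0,0,0,0,0,-7],
    [0,0,0,0,0,-7],
    [0,0,0,0,0,-7]
  ]
}}

```text
time: 29.0
tool_pos: [0.6185, -0.0791, 0.1719]
tool_rot: [0.0, 0.943, 0.332, 0.0]
contact_force: [0.2, -0.4, -0.4]
gripper_width: 0.993
grasp_force: 0.0
```

{"name": "play_rows", "arguments": {
  "commands": [
    [0,0,0,0,0,-7],
    [0,0,0,0,0,-7],
    [0,0,0,0,0,-7],
    [0,0,0,0,0,-7],
    [0,0,0,0,0,-7]
  ]
}}

```text
time: 29.42
tool_pos: [0.6185, -0.0779, 0.1719]
tool_rot: [0.0, 0.799, 0.601, 0.0]
contact_force: [-0.3, -0.3, -0.4]
gripper_width: 0.995
grasp_force: 0.0
```

{"name": "play_rows", "arguments": {
  "commands": [
    [0,0,0,0,0,-7],
    [0,0,0,0,0,-7],
    [0,0,0,0,0,0]
  ]
}}

```text
time: 29.67
tool_pos: [0.6185, -0.0779, 0.1719]
tool_rot: [0.0, 0.721, 0.692, 0.0]
contact_force: [-0.0, -0.6, 0.7]
gripper_width: 0.994
grasp_force: 0.0
```

```bash
python3 - <<'E'
from h import *
go(608.6,-259.7,170,93.8)
E
```

```text
t 29.67 tcp [618.5 -77.9 171.9] yaw 87.64 tilt [ 0.0006 -0.0002] q6 -0.2 F [-0.  -0.6  0.7] w 84.9 0.0
tool delta [-182.    -2.4    1.9] turn z -6.16
```

{"name": "play_rows", "arguments": {
  "commands": [
    [-36.5,-0.5,-4,0,0,0],
    [-36.5,-0.5,-4,0,0,0],
    [-36.5,-0.5,-4,0,0,0],
    [-36.5,-0.5,-4,0,0,0],
    [-36,-0.5,-4,0,0,0]
  ]
}}

```text
time: 30.08
tool_pos: [0.6078, -0.2613, 0.192]
tool_rot: [0.0, 0.723, 0.691, 0.0]
contact_force: [0.5, 0.7, 0.1]
gripper_width: 0.995
grasp_force: 0.0
```

{"name": "play_rows", "arguments": {
  "commands": [
    [0,0,0,0,0,-6],
    [0,0,0,0,0,0],
    [0,0,0,0,0,0]
  ]
}}

```text
time: 30.33
tool_pos: [0.608, -0.2597, 0.1913]
tool_rot: [-0.0, 0.687, 0.727, 0.0]
contact_force: [-0.8, 1.3, -0.6]
gripper_width: 0.996
grasp_force: 0.0
```

```bash
python3 - <<'E'
from h import *
go(608.6,-259.7,24,93.8)
f=grab('wrist'); pickle.dump(f,open('w6.pkl','wb')); save(f,'pics/11.png',1.5)
E
```

```text
t 30.33 tcp [ 608.  -259.7  191.3] yaw 93.26 tilt [0.0001 0.0004] q6 -0.57 F [-0.8  1.3 -0.6] w 85.1 0.0
tool delta [-1.000e-01  6.000e-01  1.673e+02] turn z -0.54
```

View pics/11.png

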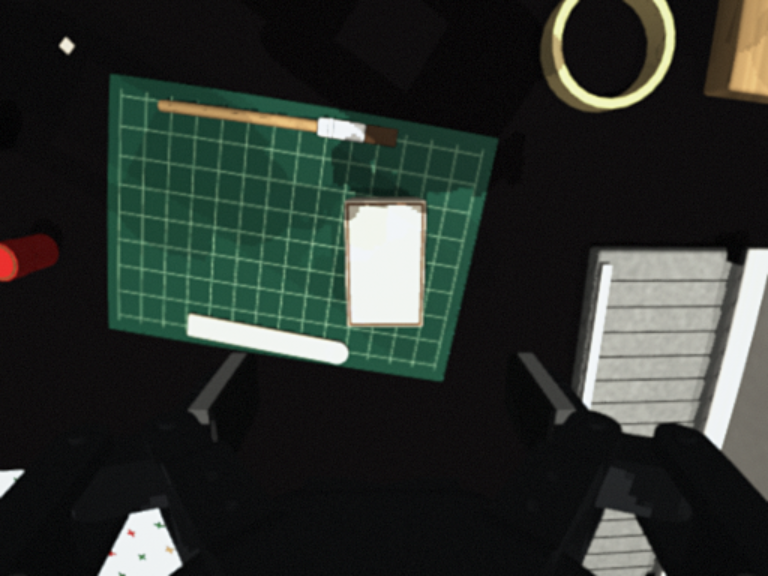

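Oblong corners (345,201),(426,202),(422,326),(348,326); both long sides are free for the fingers.

```bash
python3 - <<'E'
from h import *
f=pickle.load(open('w6.pkl','rb'))
quad(f,'obl',[(345,201),(426,202),(422,326),(348,326)],.049)
go(608.6,-259.7,24,93.8)
E
```

```text
obl cen [ 609.2 -259.5] edges [55.4 90.9 54.9] ang [   2.5  -87.  -176.8]
t 30.38 tcp [ 608.1 -259.   191.1] yaw 93.35 tilt [-0.0001  0.0005] q6 -0.57 F [ 0.2 -0.1 -0.3] w 84.7 0.0
tool delta [ -0.8   0.5 167.1] turn z -0.45
```

{"name": "play_rows", "arguments": {
  "commands": [
    [0,1,15,0,0,0],
    [0,0,30,0,0,0],
    [0,0,35,0,0,0],
    [0,0,30,0,0,0],
    [0,0,25,0,0,0]
  ]
}}

```text
time: 30.8
tool_pos: [0.6076, -0.2572, 0.0519]
tool_rot: [-0.002, 0.685, 0.729, -0.0]
contact_force: [0.6, 0.2, -0.0]
gripper_width: 0.994
grasp_force: 0.0
```

{"name": "play_rows", "arguments": {
  "commands": [
    [0,0,15,0,0,0],
    [0,0,10,0,0,0],
    [0,0,5,0,0,0],
    [0,0,2,0,0,0],
    [0,0,0,0,0,0]
  ]
}}

```text
time: 31.22
tool_pos: [0.6099, -0.2598, 0.0251]
tool_rot: [0.001, 0.685, 0.729, 0.0]
contact_force: [0.4, -0.5, -1.0]
gripper_width: 0.997
grasp_force: 0.0
```

{"name": "play_rows", "arguments": {
  "commands": [
    [0,0,0,0,0,0],
    [0,0,0,0,0,0]
  ]
}}

```text
time: 31.38
tool_pos: [0.6103, -0.2602, 0.026]
tool_rot: [0.001, 0.685, 0.729, 0.0]
contact_force: [0.5, -0.2, 0.0]
gripper_width: 0.997
grasp_force: 0.0
```

{"name": "play_rows", "arguments": {
  "commands": [
    [0,0,0,0,0,0],
    [0,0,0,0,0,0],
    [0,0,0,0,0,0],
    [0,0,0,0,0,0],
    [0,0,0,0,0,0]
  ],
  "hand": 46
}}

```text
time: 31.8
tool_pos: [0.6098, -0.26, 0.0253]
tool_rot: [0.001, 0.685, 0.729, 0.0]
contact_force: [-0.1, -0.3, 4.1]
gripper_width: 0.635
grasp_force: 66.0
```

{"name": "play_rows", "arguments": {
  "commands": [
    [0,0,0,0,0,0],
    [0,0,-5,0,0,0],
    [0,0,-15,0,0,0],
    [0,0,-30,0,0,0],
    [0,0,-30,0,0,0]
  ]
}}

```text
time: 32.22
tool_pos: [0.6073, -0.2586, 0.1031]
tool_rot: [-0.003, 0.685, 0.729, -0.001]
contact_force: [0.6, -0.5, -1.4]
gripper_width: 0.638
grasp_force: 65.5
```

{"name": "play_rows", "arguments": {
  "commands": [
    [0,0,-10,0,0,0],
    [0,0,0,0,0,0],
    [0,0,0,0,0,0]
  ]
}}

```text
time: 32.47
tool_pos: [0.609, -0.2595, 0.1142]
tool_rot: [0.0, 0.685, 0.729, 0.0]
contact_force: [-0.9, 0.6, -1.8]
gripper_width: 0.634
grasp_force: 65.6
```

```bash
python3 - <<'E'
from h import *
go(454.2,182.5,114,94.5)
E
```

```text
t 32.47 tcp [ 609.  -259.5  114.2] yaw 93.54 tilt [ 0.0004 -0.0002] q6 -0.58 F [-0.9  0.6 -1.8] w 54.1 65.59774160385132
tool delta [ 450.7 -127.3    0. ] turn z -0.96
```

{"name": "play_rows", "arguments": {
  "commands": [
    [12,-3.4,0,0,0,0],
    [30.7,-8.7,0,0,0,0],
    [36,-10.2,0,0,0,0],
    [36,-10.2,0,0,0,0],
    [36,-10.2,0,0,0,0]
  ]
}}

```text
time: 32.88
tool_pos: [0.5542, -0.1092, 0.1108]
tool_rot: [-0.003, 0.685, 0.728, -0.001]
contact_force: [0.2, 0.1, -0.7]
gripper_width: 0.635
grasp_force: 65.5
```

{"name": "play_rows", "arguments": {
  "commands": [
    [36,-10.2,0,0,0,0],
    [36,-10.2,0,0,0,0],
    [36,-10.2,0,0,0,0],
    [36,-10.2,0,0,0,0],
    [36,-10.2,0,0,0,0]
  ]
}}

```text
time: 33.3
tool_pos: [0.4918, 0.0668, 0.1112]
tool_rot: [-0.002, 0.685, 0.729, -0.002]
contact_force: [0.3, 0.8, -0.6]
gripper_width: 0.637
grasp_force: 65.5
```

{"name": "play_rows", "arguments": {
  "commands": [
    [36,-10.2,0,0,0,0],
    [36,-10.2,0,0,0,0],
    [30,-8.5,0,0,0,0],
    [18,-4.7,0,0,0,-1],
    [0,0,0,0,0,0]
  ]
}}

```text
time: 33.72
tool_pos: [0.4504, 0.1852, 0.1112]
tool_rot: [-0.002, 0.677, 0.736, -0.002]
contact_force: [0.4, 0.3, -1.0]
gripper_width: 0.636
grasp_force: 65.5
```

{"name": "play_rows", "arguments": {
  "commands": [
    [0,0,0,0,0,0],
    [0,0,0,0,0,0]
  ]
}}

```text
time: 33.88
tool_pos: [0.4531, 0.1819, 0.1125]
tool_rot: [-0.001, 0.679, 0.735, -0.001]
contact_force: [-1.1, -0.5, 0.1]
gripper_width: 0.637
grasp_force: 65.5
```

```bash
python3 - <<'E'
from h import *
go(454.2,182.5,25.5,94.5)
E
```

```text
t 33.88 tcp [453.1 181.9 112.5] yaw 94.53 tilt [-0.0027 -0.001 ] q6 0.15 F [-1.1 -0.5  0.1] w 54.4 65.52498936653137
tool delta [ 0.6  1.4 87. ] turn z 0.03
```

{"name": "play_rows", "arguments": {
  "commands": [
    [0.5,1,10,0,0,0],
    [0,0,20,0,0,0],
    [0,0,20,0,0,0],
    [0,0,15,0,0,0],
    [0,0,8,0,0,0]
  ]
}}

```text
time: 34.3
tool_pos: [0.4535, 0.1815, 0.0378]
tool_rot: [-0.001, 0.679, 0.734, -0.002]
contact_force: [-0.8, -0.5, -1.7]
gripper_width: 0.642
grasp_force: 65.5
```

{"name": "play_rows", "arguments": {
  "commands": [
    [0,0,4,0,0,0],
    [0,0,2,0,0,0],
    [0,0,0,0,0,0],
    [0,0,0,0,0,0],
    [0,0,0,0,0,0]
  ]
}}

```text
time: 34.72
tool_pos: [0.4561, 0.1832, 0.0362]
tool_rot: [0.001, 0.679, 0.734, 0.001]
contact_force: [0.5, 0.3, -1.2]
gripper_width: 0.635
grasp_force: 65.5
```

```bash
python3 - <<'E'
from h import *
go(454.2,182.5,25.5,94.5)
E
```

```text
t 34.72 tcp [456.1 183.2  36.2] yaw 94.53 tilt [0.002  0.0005] q6 0.15 F [ 0.5  0.3 -1.2] w 54.2 65.54068565368652
tool delta [-0.5 -2.  10.7] turn z 0.03
```

{"name": "play_rows", "arguments": {
  "commands": [
    [0,-1.5,4,0,0,0],
    [0,0,3,0,0,0],
    [0,0,1,0,0,0],
    [0,0,0,0,0,0],
    [0,0,0,0,0,0]
  ]
}}

```text
time: 35.13
tool_pos: [0.4535, 0.1829, 0.0269]
tool_rot: [-0.0, 0.679, 0.735, -0.0]
contact_force: [-0.3, 0.6, -1.1]
gripper_width: 0.64
grasp_force: 65.5
```

{"name": "play_rows", "arguments": {
  "commands": [
    [0,0,1,0,0,0],
    [0,0,0,0,0,0],
    [0,0,0,0,0,0]
  ]
}}

```text
time: 35.38
tool_pos: [0.4537, 0.1829, 0.0261]
tool_rot: [-0.0, 0.679, 0.735, -0.0]
contact_force: [-0.3, 0.7, -0.9]
gripper_width: 0.639
grasp_force: 65.5
```

{"name": "play_rows", "arguments": {
  "commands": [
    [0,0,1,0,0,0],
    [0,0,0,0,0,0],
    [0,0,0,0,0,0]
  ]
}}

```text
time: 35.63
tool_pos: [0.4539, 0.1829, 0.0252]
tool_rot: [0.0, 0.679, 0.735, 0.0]
contact_force: [0.5, 0.8, -0.8]
gripper_width: 0.634
grasp_force: 65.5
```

{"name": "play_rows", "arguments": {
  "commands": [
    [0,0,0.5,0,0,0],
    [0,0,0,0,0,0],
    [0,0,0,0,0,0]
  ]
}}

```text
time: 35.88
tool_pos: [0.4539, 0.1829, 0.0252]
tool_rot: [0.0, 0.679, 0.735, 0.0]
contact_force: [-2.4, -1.5, 5.0]
gripper_width: 0.637
grasp_force: 66.2
```

Contact made; release, rise, and move aside for a check.

{"name": "play_rows", "arguments": {
  "commands": [
    [0,0,0,0,0,0],
    [0,0,0,0,0,0],
    [0,0,0,0,0,0],
    [0,0,0,0,0,0],
    [0,0,0,0,0,0]
  ],
  "hand": 85
}}

```text
time: 36.3
tool_pos: [0.4536, 0.1829, 0.0244]
tool_rot: [-0.0, 0.679, 0.735, -0.0]
contact_force: [0.5, 0.1, 0.6]
gripper_width: 0.995
grasp_force: 0.0
```

{"name": "play_rows", "arguments": {
  "commands": [
    [0,0,-10,0,0,0],
    [0,0,-30,0,0,0],
    [0,0,-40,0,0,0],
    [0,0,-40,0,0,0],
    [0,0,-40,0,0,0]
  ]
}}

```text
time: 36.72
tool_pos: [0.4532, 0.1828, 0.1869]
tool_rot: [-0.0, 0.679, 0.735, 0.0]
contact_force: [0.2, 0.2, 0.1]
gripper_width: 0.997
grasp_force: 0.0
```

{"name": "play_rows", "arguments": {
  "commands": [
    [-35,0,-20,0,0,0],
    [-35,0,-20,0,0,0],
    [-35,0,-20,0,0,0],
    [0,0,-20,0,0,0],
    [0,0,0,0,0,0]
  ]
}}

```text
time: 37.13
tool_pos: [0.4642, 0.0767, 0.2706]
tool_rot: [0.003, 0.68, 0.733, 0.003]
contact_force: [1.5, 0.3, 0.8]
gripper_width: 0.996
grasp_force: 0.0
```

{"name": "play_rows", "arguments": {
  "commands": [
    [0,0,0,0,0,0],
    [0,0,0,0,0,0]
  ]
}}

```text
time: 37.3
tool_pos: [0.4615, 0.0786, 0.2639]
tool_rot: [-0.0, 0.678, 0.735, -0.0]
contact_force: [-0.3, 0.1, -0.6]
gripper_width: 0.994
grasp_force: 0.0
```

```bash
python3 - <<'E'
from h import *
go(500,0,300,90)
f=grab('wrist'); g=grab('scene'); pickle.dump((f,g),open('w7.pkl','wb'))
cv2.imwrite('pics/12.png',cv2.resize(g['image'][160:352,150:406,::-1],(800,600),interpolation=2))
save(f,'pics/13.png',1.5)
E
```

```text
t 37.3 tcp [461.5  78.6 263.9] yaw 94.57 tilt [-0.001   0.0002] q6 -0.07 F [-0.3  0.1 -0.6] w 84.9 0.0
tool delta [-81.4  32.1 -36.2] turn z 4.57
```

View pics/12.png

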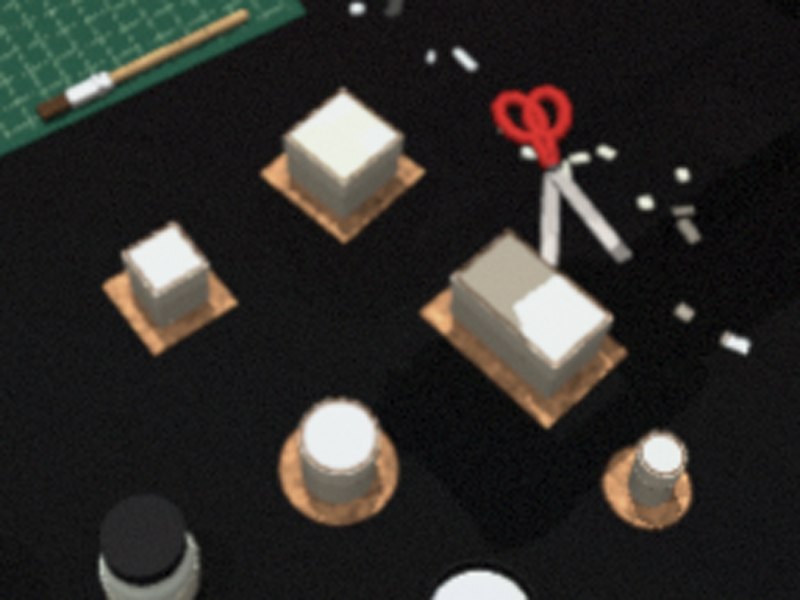

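View pics/13.png

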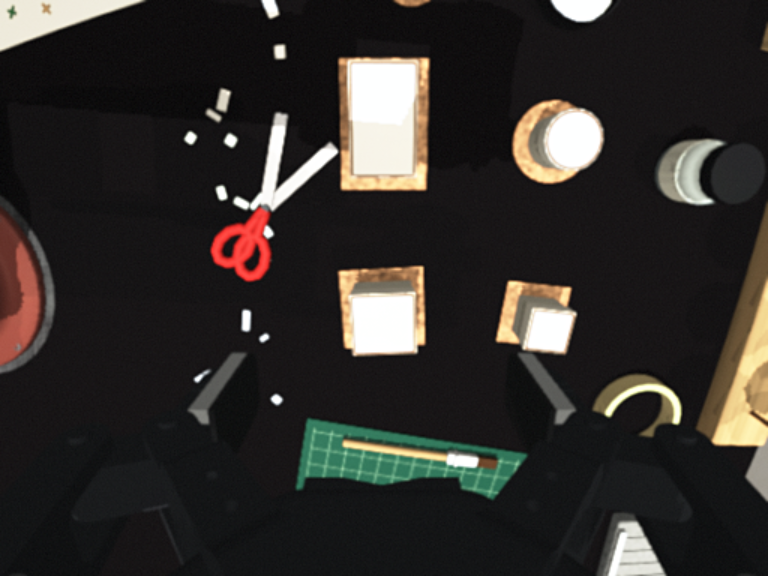

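Both views show all five boxes upright on their own corks. In the scene crop the tops are at square (344,137), small square (166,258), round (339,436), oblong (531,298) and small round (661,455). I'll check the offsets in numbers.

```bash
python3 - <<'E'
from h import *
f,g=pickle.load(open('w7.pkl','rb'))
k=3.125
def s(P): return [(x+150*k,y+160*k) for x,y in P]
quad(g,'sq',s([(285,140),(343,88),(404,138)]),.049,k)
quad(g,'ssq',s([(122,258),(175,222),(210,265)]),.049,k)
quad(g,'obl',s([(450,278),(508,230),(612,318)]),.049,k)
quad(g,'rnd',s([(300,436),(339,436),(378,436)]),.049,k)
quad(g,'srnd',s([(637,455),(661,455),(685,455)]),.049,k)
quad(f,'W sq',[(350,290),(416,290),(417,353)],.049); quad(f,'W rnd',[(543,138),(573,138),(603,138)],.049)
quad(f,'W ssq',[(528,305),(576,310),(569,353)],.049); quad(f,'W obl',[(350,62),(418,62),(414,176)],.049)
print('corks sq 467.2,5.3/7.5 ssq 624.5,10.3/-2 obl 454.2,182.5/4.5 rnd 613,181.2 srnd 467.2,311.5')
E
```

```text
sq cen [469.4   8.2] edges [62.  61.5] ang [-169.8   95.3]
ssq cen [625.2  13.3] edges [43.8 42. ] ang [-177.9   88.2]
obl cen [454.7 182.9] edges [55.6 91.6] ang [-175.8   94.4]
rnd cen [613.6 181.5] edges [23.9 23.9] ang [141.6 141.7]
srnd cen [467.5 312.4] edges [14.6 14.6] ang [141.9 141.9]
W sq cen [468.1   8.1] edges [59.6 62.2] ang [  4.6 -83.2]
W rnd cen [611.9 183.6] edges [25.5 25.9] ang [5.6 5.8]
W ssq cen [622.7  12.8] edges [46.1 43.6] ang [ -1.7 -86.7]
W obl cen [452.8 183.2] edges [54.  88.9] ang [  4.6 -86.5]
corks sq 467.2,5.3/7.5 ssq 624.5,10.3/-2 obl 454.2,182.5/4.5 rnd 613,181.2 srnd 467.2,311.5
```

All are within about 3 mm and 3° of their corks, and the arm is clear, so I'll hand in.

```bash
python3 -c "
from h import *
print(manip.job_done())"
```

```text
the job is handed in; nothing more can be done
None
```

All five boxes stand upright on their own corks, within about 3 mm of centre and 3° of square by the last pictures, and the job was handed in at about 37 s; it returned no verdict.

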